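# Load the new drill bits into the graded stand

### The arm

A 7-joint arm with a two-finger parallel gripper is mounted at the origin on the work surface. World frame = base frame: x ahead of the robot, y to its left, z up, the work surface at z = 0. Lengths are in m, angles in rad, forces in N, time in s.
With the tool pointing down it reaches from about 0.4 to 0.875 m from the base axis. Payload 19.3 kg.
Tool frame: the origin (TCP) lies at the very end of the fingers, on their centre line; the grasp point (between the pads) lies 19 mm behind it; z points along the fingers, x is the direction in which the jaws open and shut, and the axes are right-handed (so a half turn about z gives the same grasp; the last joint's range is limited). The gripper opens to 85 mm and grips with 20 to 120 N. Pads are 22 mm wide; open, the fingers measure 114 mm over their backs; the gripper's body (76 mm by 85 mm) begins 54 mm behind the grasp point. The pads swing forward as they close: fully open they stand 13 mm farther back than shut.
Start: joints at [1.18, 0.521, -0.036, 1.599, 0.021, 1.021, -0.113], TCP at [0.197, -0.593, 0.231] pointing down, gripper open.
Joint ranges: [-2.91, 2.91], [-0.3, 2.13], [-1.5, 1.42], [0.17, 2.43], [-1.26, 4.41], [0.16, 1.93], [-2.52, 2.52]. Speed limits (rad/s): [1.89, 1.89, 2.39, 2.39, 3.01, 3.01, 3.01].

### API

Orientations are given as [roll, pitch, yaw] about the fixed x, y, z axes, in that order (R = Rz(yaw) Ry(pitch) Rx(roll)).
In Python, from workcell import bot gives the robot as it stands.
- The arm moves only by the tool jog_arm, never from a script. Its argument "increments" is a list of rows, each an object of numbers: "wx", "wy", "wz": the turn, a rotation vector about the tool's x, y, z in degrees; "x", "y", "z": the shift along the tool's x, y, z in cm; "claw": the opening in per cent of the stroke, from 0 (shut) to 100 (fully open). A call has 1 to 10 rows; each row is the pose to reach, as a shift and turn from the pose measured when the call began, along the tool's axes at that moment; what a row does not reach only later rows make up. A row lasts 1/8 s, in which the tool goes at most 62.5 mm and 10.7 degrees, less where a joint would pass 70% of its speed; a pose out of reach is approached as far as the arm can. A call with a gripper value outside its range is refused whole. The fingers move at their own pace and stop on an object; "squeeze" is the grip in N (left out, the last holds). Time passes only in rows, so rows that repeat a pose let the fingers close. It gives the time, the measured TCP pose, the force and the opening at its end, in the units of the state.
- bot.observe(): the state, without advancing time (a new reading comes with each control period).
- bot.grab_frame(name): name is "scene" or "top" or "wrist"; returns a dict with "pixels" (384x512x3 uint8, red, green, blue), "fov_y" (degrees; the focal length in pixels is half the picture's height over the tangent of half this angle, whatever the lens; pixels are square), "cx", "cy" (the principal point, pixels), "origin" and "orientation" of the camera in the world. Camera axes: x right, y down, z forward; pixel columns grow to the right and rows downward; lengths in m; the calibration is good to about 2 mm. The wrist camera is an equidistant fisheye: a pixel r from the principal point sees the ray r / f radians off the axis. A picture is of the moment at which its call begins. There is no depth.
- bot.job_done(): hands the job in, once; it reports no verdict.
The state is a dict: "clock": time; "qpos": joint angles; "qd": joint speeds; "joint_efforts": joint torques, N m; "position": TCP position; "tool_rot": TCP orientation; "force": force on the tool from outside, world axes, zero at the start; "moment": the same for the moment, N m; "grip_width": finger opening in m.
Only numpy, scipy, OpenCV 4.12 (cv2) and the standard library are available. Lean on these libraries where they do the work, as an engineer would, in place of code of your own. Each camera call takes 0.05 s, during which the arm holds its last target.

### The job

Two new drill bits stand in the lidded orange tub. Pinch the lid's tab and tip the lid well up on its far edge, then lift it off and lay it flat, right way up, on the bench without dropping it; then take out both bits and set each, point up, fully home in the one hole of the leaning red stand that matches its own diameter. Leave the bits already in the stand, the spray can and the tape measure as they are.

Things in the scene. Friction and masses are not known exactly. Their poses are not given: they have to be found in the camera images.
- tub: Fixed round orange plastic tub, upright, 153 mm across at its rim and 135 mm tall, wall 3 mm (about 146 mm clear inside at the rim). Origin at the centre of its underside, z up.
- insert: Grey block 30 mm high on the tub's floor, with four equal pockets of 20 mm, not graded. The two new bits stand upright, shank down, in the pockets 18 mm to either side of the centre along x, in either order, feet 12 mm above the bench; the pockets 30 mm off along y are empty. Origin on the tub's axis, 4 mm above the bench; same axes as the tub.
- lid_mid (a point): Centre of the loose black lid, about 120 g, lying on the tub's rim by its weight only: a disc of 160 mm diameter, 4 mm thick, over a plug 134 mm across and 5 mm deep that sits inside the tub. The point is on the underside of the disc. Axes: x from the tab through the centre to the opposite edge, z up.
- lid_tab (a point): Grip point of the yellow upright tab on top of the lid, close to one edge: 30 mm long radially, 12 mm thick, 30 mm tall, pinched across its thickness (along y). The point is on its centre plane, 63 mm from the lid's centre along -x, 8 mm below the tab's top, 22 mm above the lid's top face; 31 mm above the bench when the lid lies flat there. Axes as lid_mid.
- lid_back (a point): Edge of the lid opposite the tab, 80 mm from the lid's centre along x, on the underside of the disc: the edge that stays on the tub's rim while the lid is tipped. Axes as lid_mid.
- bit12_mid (a point): New 12 mm drill bit, loose, steel, 102 mm long, about 65 g: a plain round shank below, with a chamfered flat foot, and a fluted half with the point above; treat it as a round bar of 12 mm. This point is its centre, half-way up (51 mm from foot and point); its z axis runs from foot to point. Belongs in hole_12.
- bit12_foot (a point): Centre of the flat foot (shank end) of the 12 mm bit; same axes.
- bit16_mid (a point): New 16 mm drill bit, loose, steel, 115 mm long, about 130 g, made like the 12 mm one. This point is its centre, half-way up (57.5 mm from foot and point); its z axis runs from foot to point. Belongs in hole_16.
- bit16_foot (a point): Centre of the flat foot (shank end) of the 16 mm bit; same axes.
- stand: Fixed drill stand: steel base plate 120 x 204 x 6 mm and end cheeks, carrying a red block 44 mm deep, 192 mm long, 46 mm thick that leans 30 degrees to the front, so that its holes face up and to the front. Origin under the stand on the bench; x to its rear, y along the row, z up; the plate's centre is at x = -4 mm.
- hole_12 (a point): Centre of the mouth of the 12 mm hole, on the block's sloping top face (56.8 mm above the bench). Its z axis points out of the hole along its axis, 30 degrees from vertical, leaning to the stand's front; its y axis runs along the row and its x axis up the slope to the rear.
- hole_16 (a point): Centre of the mouth of the 16 mm hole; axes as for hole_12.
- hole_8 (a point): Centre of the mouth of the empty 8 mm hole; axes as for hole_12.
- hole_18 (a point): Centre of the mouth of the empty 18 mm hole; axes as for hole_12.
- seated10_mid (a point): Centre (half-way up) of the loose 10 mm bit, 89 mm long, that stands in the 10 mm hole. Leave it there.
- seated14_mid (a point): Centre (half-way up) of the loose 14 mm bit, 107 mm long, that stands in the 14 mm hole. Leave it there.
- can_mid (a point): Loose upright spray can, blue and white with a red cap, 52 mm across and 170 mm tall; its centre, half-way up. Leave it alone.
- tape_mid (a point): Loose yellow tape measure lying on the bench, 66 x 75 x 34 mm; its centre. Leave it alone. Apart from the listed things the bench is clear out to 0.75 m from the base, 40 degrees either side of straight ahead.
- rack: The red block of the stand; z square to its sloping top face, y along the row, origin at the centre of its underside. Six blind holes 30 mm apart, graded from 8 mm (at +y) through 10, 12, 14, 16 to 18 mm (at -y), each 1.2 mm wider than its name and 38 mm deep. The 10 and 14 mm holes are taken by bits 89 and 107 mm long; the 8, 12, 16 and 18 mm holes are empty.
Not all that is in view belongs to the job. What is meant by the part that bears can_mid is not green, and is the smaller of those in its own colour. What is shaped like the part that bears lid_mid but blue is not meant.

How it is judged:
On the way, in this order (a step that is already met when the one before it is completed fails the run):
1. the lid is tipped up at the tab by more than 12 degrees while its far edge is still on the tub's rim (angle between lid_tab's own z axis and vertical above 0.21 rad and z of lid_back in the frame of tub between 0.12 and 0.147 m and horizontal distance between lid_back and tub between 0.055 and 0.095 m), for 0.1 s.
2. the lid lies flat, right way up, on the bench, let go (angle between lid_tab's own z axis and vertical below 0.1 rad and height (world z) of lid_tab below 0.037 m and contact force between lid and the fingers below 0.2 N), for 0.2 s.
At the end, for the whole second after the job is handed in: Lid flat on the bench, right way up (6 degrees, 6 mm). The 12 and 16 mm bits each point up in the hole of their own size, in line within 6 degrees, foot at least 33 of 38 mm deep. Bits already seated within 12 mm, can (upright) and tape within 25 mm, of their starts (angle between lid_tab's own z axis and vertical below 0.1 rad and height (world z) of lid_tab below 0.037 m and z of bit12_foot in the frame of hole_12 below -0.033 m and distance between bit12_foot and hole_12 below 0.042 m and angle between the z axis of bit12_mid and the z axis of hole_12, either way round below 0.1 rad and z of bit16_foot in the frame of hole_16 below -0.033 m and distance between bit16_foot and hole_16 below 0.042 m and angle between the z axis of bit16_mid and the z axis of hole_16, either way round below 0.1 rad and distance of each of seated10_mid, seated14_mid from where it was at the start of the episode below 0.012 m and distance of each of can_mid, tape_mid from where it was at the start of the episode below 0.025 m and angle between can_mid's own z axis and vertical below 0.2 rad); the robot touches nothing.
It fails at once if the spray can is knocked over or pushed away (tilt over 0.5 rad or 40 mm) (angle between can_mid's own z axis and vertical above 0.5 rad or distance of can_mid from where it was at the start of the episode above 0.04 m).
It fails at once if a bit already in the stand is pulled out or moved by more than 15 mm (distance of any of seated10_mid, seated14_mid from where it was at the start of the episode above 0.015 m).
It fails at once if the tape measure is pushed away by more than 40 mm (distance of tape_mid from where it was at the start of the episode above 0.04 m).
It fails at once if the lid is let go in the air, more than 25 mm above where it would rest on the bench (contact force between lid and the fingers below 0.1 N and height (world z) of lid_tab above 0.056 m and horizontal distance between lid_mid and tub above 0.12 m).
It also fails if it takes over 72 s, if anything falls off the work surface, if the arm or the gripper's body presses on something with over 40 N, if the wrist force passes 120 N, or if a joint passes its speed limit or range.

## Working session

There is one attempt and no reset: what is moved stays moved. The work goes in short steps, Python scripts to look and compute and a tool call to move; the robot and the scene stay as the last step left them, time stands still between calls to the robot, and variables do not carry over. Pictures are saved under pics/ and viewed, and the job is handed in when it is done.

Besides the shell and the picture viewer there is one more tool, called after ">>>" as name([rows], argument=value, ...), one row to a line, values as JSON. jog_arm: Moves the arm, as the interface text tells. Its arguments: {"type":"object","properties":{"increments":{"type":"array","items":{"type":"object","properties":{"wx":{"type":"number"},"wy":{"type":"number"},"wz":{"type":"number"},"x":{"type":"number"},"y":{"type":"number"},"z":{"type":"number"},"claw":{"type":"number"}}}},"squeeze":{"type":"number"}},"required":["increments"]}

```bash
mkdir -p pics; ls; cat > h.py <<'E'
import numpy as np,cv2
from scipy.spatial.transform import Rotation as Rn
from workcell import bot
def snap(n,f):
    d=bot.grab_frame(n); cv2.imwrite('pics/'+f,cv2.cvtColor(np.asarray(d['pixels']),cv2.COLOR_RGB2BGR)); return d
E
python3 - <<'E'
from h import *
s=bot.observe();print(s)
import pickle
for n in ['scene','top','wrist']:
    d=snap(n,n+'0.png');pickle.dump(d,open(n+'0.pkl','wb'));print(n,d['fov_y'],d['cx'],d['cy'],d['origin'],d['orientation'])
E
```

```text
pics
{'clock': 0.0, 'qpos': array([ 1.17980757,  0.52199431, -0.03629491,  1.59996625,  0.02117636,
        1.02110101, -0.11280039]), 'qd': array([ 0.00112936, -0.00030036,  0.00110906,  0.00111482,  0.00033865,
        0.00034726,  0.00131754]), 'joint_efforts': array([ 4.29050306e-04, -9.27121425e+01,  1.98045507e+00, -3.69940066e+01,
        1.79511204e-02,  8.19487410e-03, -4.51948426e-05]), 'position': array([ 0.19692693, -0.59283145,  0.23075332]), 'tool_rot': array([ 3.14152001e+00,  1.08237397e-03, -1.25005925e+00]), 'force': array([-0.63837011,  0.37288386,  1.06884687]), 'moment': array([-0.00697792,  0.02110788,  0.04200332]), 'grip_width': 0.08534294167254242}
scene 53.55405623508753 252.0618567562537 194.242772653163 [1.01206274 0.47118697 0.68701448] [-2.26921316  0.01970831  2.25797697]
top 46.7042520638344 256.3400579312389 188.77951296132153 [2.36847803e-01 9.80305839e-04 1.41977070e+00] [-2.94709381  0.01023907 -1.59543327]
wrist 65.70646984690485 254.3019648705719 190.6072854725341 [ 0.27526013 -0.56632062  0.37366086] [ 2.81337463e+00  1.00290720e-03 -1.25080483e+00]
```

View pics/scene0.png

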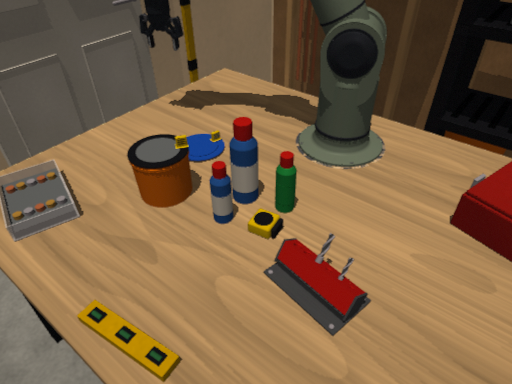

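View pics/top0.png

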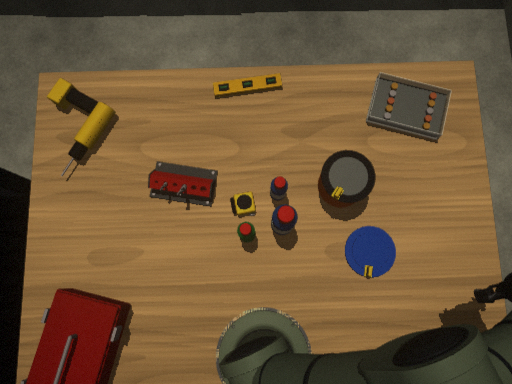

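View pics/wrist0.png

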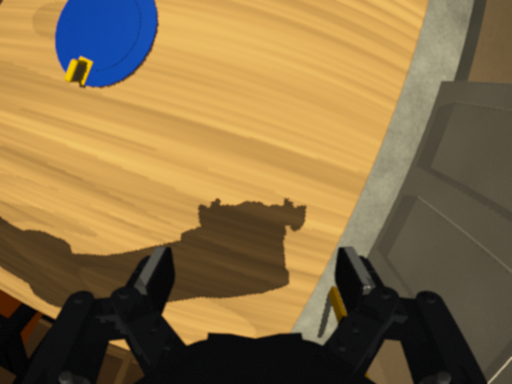

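```bash
cat >> h.py <<'E'
def ray(d,u,v,fish=False):
    f=192/np.tan(np.radians(d['fov_y']/2)); R=Rn.from_euler('xyz',d['orientation']).as_matrix()
    a=np.array([(u-d['cx'])/f,(v-d['cy'])/f])
    if fish:
        th=np.hypot(*a); c=np.array([*(a/max(th,1e-9)*np.sin(th)),np.cos(th)])
    else: c=np.array([*a,1.]);c/=np.linalg.norm(c)
    return np.array(d['origin']),R@c
def onz(d,u,v,z,fish=False):
    o,r=ray(d,u,v,fish); return o+r*(z-o[2])/r[2]
def proj(d,p,fish=False):
    f=192/np.tan(np.radians(d['fov_y']/2)); R=Rn.from_euler('xyz',d['orientation']).as_matrix()
    c=R.T@(np.asarray(p,float)-d['origin'])
    if fish:
        th=np.arctan2(np.hypot(c[0],c[1]),c[2]); k=th/np.hypot(c[0],c[1])*f
        return d['cx']+k*c[0],d['cy']+k*c[1]
    return d['cx']+f*c[0]/c[2],d['cy']+f*c[1]/c[2]
E
python3 - <<'E'
from h import *
import pickle
t=pickle.load(open('top0.pkl','rb'));im=cv2.cvtColor(t['pixels'],cv2.COLOR_RGB2BGR)
cv2.imwrite('pics/tc1.png',cv2.resize(im[140:220,300:400],None,fx=7,fy=7,interpolation=cv2.INTER_CUBIC))
cv2.imwrite('pics/tc2.png',cv2.resize(im[150:220,140:260],None,fx=6,fy=6,interpolation=cv2.INTER_CUBIC))
s=pickle.load(open('scene0.pkl','rb'));im=cv2.cvtColor(s['pixels'],cv2.COLOR_RGB2BGR)
cv2.imwrite('pics/sc1.png',cv2.resize(im[120:240,120:280],None,fx=5,fy=5,interpolation=cv2.INTER_CUBIC))
cv2.imwrite('pics/sc2.png',cv2.resize(im[225:335,250:380],None,fx=5,fy=5,interpolation=cv2.INTER_CUBIC))
print(onz(t,347,178,.14),onz(t,338,193,.165),onz(t,183,185,.05),onz(t,279,188,.1),onz(t,244,204,.03),onz(t,371,251,.0))
E
```

```text
[ 0.51440432 -0.25948075  0.14      ] [ 0.46572201 -0.22585545  0.165     ] [0.5252447  0.23902413 0.05      ] [ 0.49767153 -0.0604856   0.1       ] [0.46285728 0.04871541 0.03      ] [ 0.30691805 -0.34849626  0.        ]
```

View pics/tc1.png

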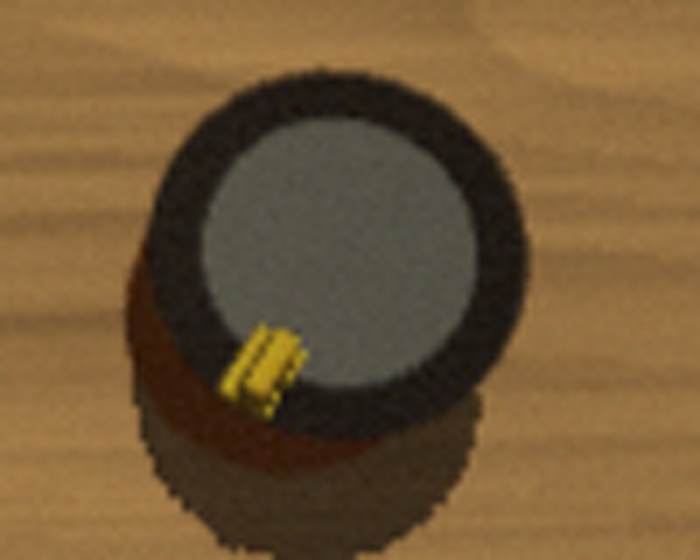

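View pics/tc2.png

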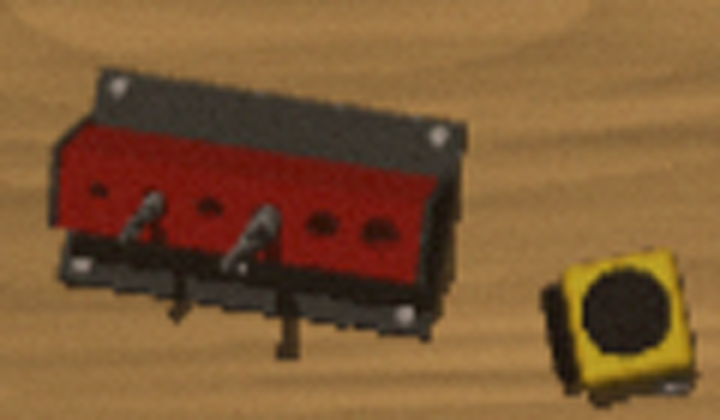

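View pics/sc1.png

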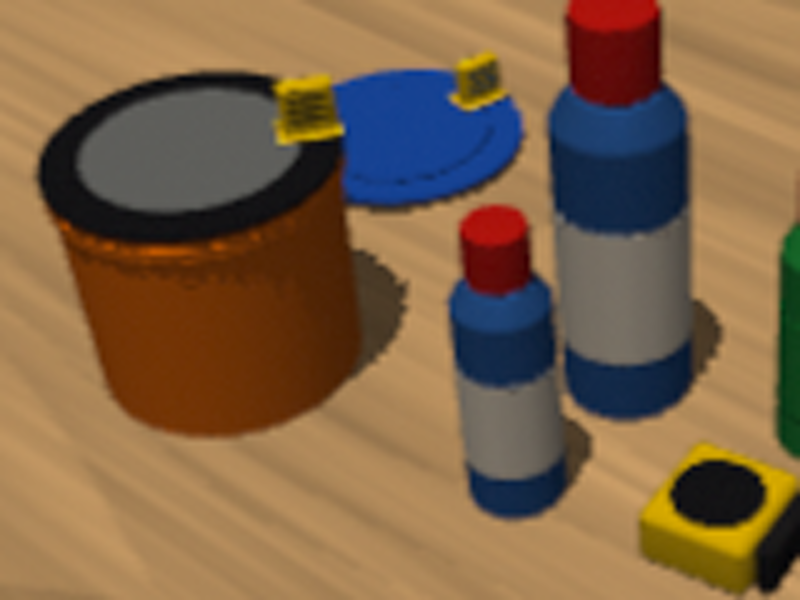

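View pics/sc2.png

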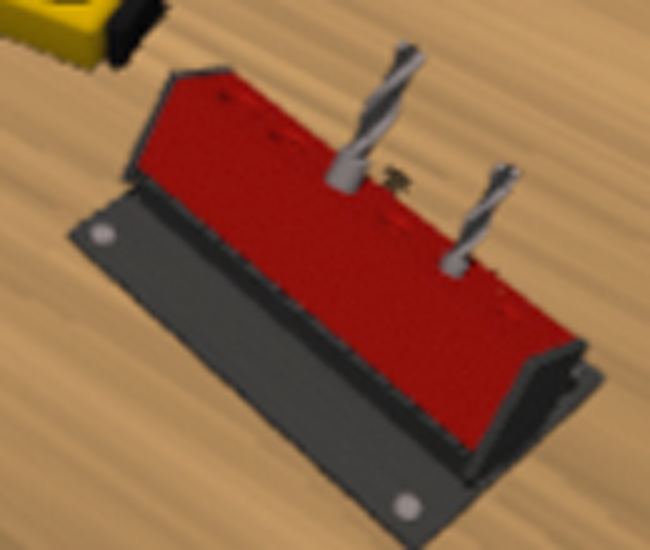

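```bash
cat >> h.py <<'E'
def Rd(yaw,tilt=0,az=0):
    """tool down with x at yaw; then tilt (rad) about world horizontal axis so that tool z leans toward azimuth az"""
    R=Rn.from_euler('xyz',[np.pi,0,yaw])
    return Rn.from_rotvec(-tilt*np.array([-np.sin(az),np.cos(az),0]))*R
def jog(p,R,pr=True):
    s=bot.observe(); R0=Rn.from_euler('xyz',s['tool_rot'])
    d=R0.inv().apply(np.array(p)-s['position'])*100; w=np.degrees((R0.inv()*R).as_rotvec())
    if pr: print('xyz cm',d.round(2),'w deg',w.round(2),'clock',s['clock'],'rows',np.linalg.norm(d)/6.25,np.linalg.norm(w)/10.7)
    return d,w
E
python3 - <<'E'
from h import *
jog([.45,-.215,.29],Rd(.96))
import pickle
t=pickle.load(open('top0.pkl','rb'));s=pickle.load(open('scene0.pkl','rb'))
# scene rim/lid ellipses
a=onz(t,300+262/7,140+360/7,.16);print(a)
h=cv2.cvtColor(t['pixels'],cv2.COLOR_RGB2HSV)
m=((h[...,2]<45)).astype(np.uint8);
g=np.zeros_like(m);g[140:215,310:385]=m[140:215,310:385]
c=max(cv2.findContours(g,0,1)[0],key=cv2.contourArea);e=cv2.fitEllipse(c);print(e,onz(t,*e[0],.137))
E
```

```text
xyz cm [-27.89 -35.93  -5.89] w deg [-5.0000e-02  3.0000e-02 -1.2662e+02] clock 0.15 rows 7.337778499520375 11.833971837788749
[ 0.47127367 -0.2253944   0.16      ]
((347.6132507324219, 176.33987426757812), (47.355777740478516, 49.435768127441406), 115.07588958740234) [ 0.52001511 -0.26221673  0.137     ]
```

>>> jog_arm([
  {"x":-28,"y":-36,"z":-6,"wz":-127,"claw":100},
  {"x":-28,"y":-36,"z":-6,"wz":-127},
  {"x":-28,"y":-36,"z":-6,"wz":-127},
  {"x":-28,"y":-36,"z":-6,"wz":-127},
  {"x":-28,"y":-36,"z":-6,"wz":-127},
  {"x":-28,"y":-36,"z":-6,"wz":-127},
  {"x":-28,"y":-36,"z":-6,"wz":-127},
  {"x":-28,"y":-36,"z":-6,"wz":-127},
  {"x":-28,"y":-36,"z":-6,"wz":-127},
  {"x":-28,"y":-36,"z":-6,"wz":-127},
])

```text
schema error: expected keys wx, wy, wz, x, y, z, claw
```

```bash
python3 - <<'E'
from h import *
import pickle
d=snap('wrist','w1.png');pickle.dump(d,open('w1.pkl','wb'));print(d['origin'],d['orientation'])
s=bot.observe();print(s['position'],s['tool_rot'],s['qpos'])
jog([.45,-.215,.29],Rd(.96))
E
```

```text
[ 0.2752688  -0.56634586  0.37373906] [ 2.81338596e+00  8.47012399e-04 -1.25080976e+00]
[ 0.19699363 -0.59296866  0.23096884] [ 3.14157286e+00  6.07327849e-04 -1.25005356e+00] [ 1.17982285  0.52177401 -0.03632445  1.5997469   0.02118088  1.02106307
 -0.11280345]
xyz cm [-27.9  -35.93  -5.89] w deg [-4.0000e-02  2.0000e-02 -1.2663e+02] clock 0.2 rows 7.338354448085747 11.834275107339213
```

View pics/w1.png

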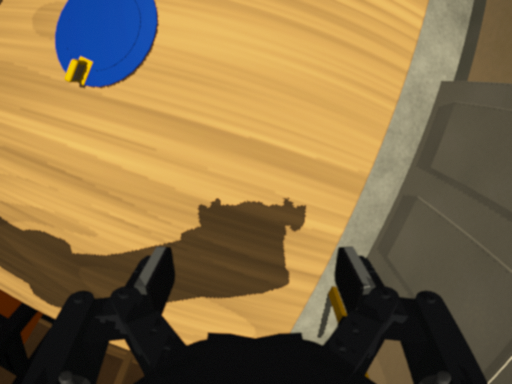

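>>> jog_arm([
  {"x":-28,"y":-36,"z":-6,"wx":0,"wy":0,"wz":-127,"claw":100},
  {"x":-28,"y":-36,"z":-6,"wx":0,"wy":0,"wz":-127,"claw":100},
  {"x":-28,"y":-36,"z":-6,"wx":0,"wy":0,"wz":-127,"claw":100},
  {"x":-28,"y":-36,"z":-6,"wx":0,"wy":0,"wz":-127,"claw":100},
  {"x":-28,"y":-36,"z":-6,"wx":0,"wy":0,"wz":-127,"claw":100},
  {"x":-28,"y":-36,"z":-6,"wx":0,"wy":0,"wz":-127,"claw":100},
  {"x":-28,"y":-36,"z":-6,"wx":0,"wy":0,"wz":-127,"claw":100},
  {"x":-28,"y":-36,"z":-6,"wx":0,"wy":0,"wz":-127,"claw":100},
  {"x":-28,"y":-36,"z":-6,"wx":0,"wy":0,"wz":-127,"claw":100},
  {"x":-28,"y":-36,"z":-6,"wx":0,"wy":0,"wz":-127,"claw":100},
])

```text
clock: 1.45
position: [0.4504, -0.2134, 0.2911]
tool_rot: [-3.141, -0.0, 0.632]
force: [0.1, 0.2, -0.4]
grip_width: 0.0852
```

```bash
python3 - <<'E'
from h import *
import pickle
d=snap('wrist','w1b.png');pickle.dump(d,open('w1.pkl','wb'));print(d['origin'],d['orientation'])
s=bot.observe();print(s['position'],s['tool_rot'],s['qpos'])
jog([.45,-.215,.29],Rd(.96))
E
```

```text
[ 0.40051468 -0.14590604  0.43401066] [ 2.81292365e+00 -9.60027838e-04  6.31076870e-01]
[ 0.4503626  -0.21357349  0.29103556] [-3.14087268e+00 -8.42968726e-05  6.41743421e-01] [ 0.80186396  0.29865087 -0.59406721  1.82803375  0.18807678  1.07178823
  0.7794444 ]
xyz cm [-0.11  0.09  0.1 ] w deg [-4.000e-02 -1.000e-02 -1.823e+01] clock 1.5 rows 0.028794652325178714 1.7041872857915044
```

View pics/w1b.png

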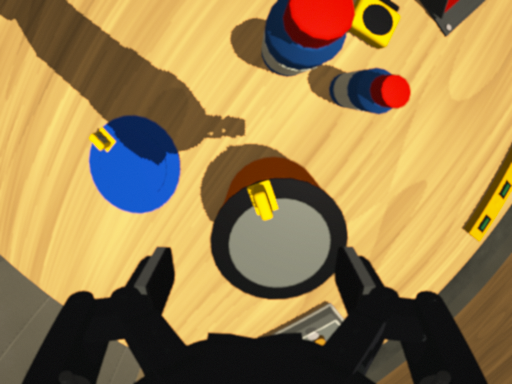

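```bash
python3 - <<'E'
from h import *
import pickle
d=pickle.load(open('w1.pkl','rb'));im=cv2.cvtColor(d['pixels'],cv2.COLOR_RGB2BGR)
cv2.imwrite('pics/w1c.png',cv2.resize(im[150:310,200:360],None,fx=3.7,fy=3.7,interpolation=cv2.INTER_CUBIC))
cv2.imwrite('pics/w1d.png',cv2.resize(im[170:230,235:295],None,fx=10,fy=10,interpolation=cv2.INTER_CUBIC))
g=im.max(2)
# radial edges: outward from (280,238), last dark pixel
P=[]
for a in np.radians(np.arange(0,360,3)):
    prof=[im[int(round(238+r*np.sin(a))),int(round(280+r*np.cos(a)))].astype(int) for r in np.arange(40,85,.5)]
    br=[p.max()>45 for p in prof]
    # find dark run then bright
    i=next((i for i in range(len(br)) if not br[i]),None)
    if i is None: continue
    j=next((k for k in range(i,len(br)) if br[k]),None)
    if j is None or j-i<12: continue
    r=40+.5*j-.25;u,v=280+r*np.cos(a),238+r*np.sin(a)
    P.append(onz(d,u,v,.139,True)[:2])
P=np.array(P)
from scipy.optimize import least_squares
f=lambda q:np.hypot(*(P-q[:2]).T)-q[2]
for w in ('soft_l1',):
    r=least_squares(f,[.51,-.26,.08],loss=w,f_scale=.001);print(len(P),r.x,np.abs(f(r.x)).round(4))
m=cv2.inRange(cv2.cvtColor(im,cv2.COLOR_BGR2HSV),(22,150,70),(34,255,255));m[:170]=0;m[230:]=0;m[:,:235]=0;m[:,295:]=0
c=max(cv2.findContours(m,0,1)[0],key=cv2.contourArea);print(cv2.minAreaRect(c))
E
```

```text
107 [ 0.52136554 -0.26239845  0.07782565] [0.0008 0.0001 0.0009 0.0001 0.0038 0.0084 0.014  0.0213 0.0298 0.0015
 0.0005 0.0004 0.0001 0.0014 0.0003 0.0008 0.0004 0.     0.0005 0.0014
 0.0008 0.0001 0.0002 0.0011 0.0006 0.0002 0.0008 0.0007 0.0005 0.
 0.0004 0.     0.0003 0.0002 0.0008 0.0002 0.0005 0.0004 0.0004 0.0004
 0.0003 0.0003 0.0004 0.0004 0.0011 0.0003 0.0004 0.0002 0.0001 0.0006
 0.0003 0.0007 0.0003 0.0005 0.     0.0001 0.0006 0.0005 0.0003 0.0001
 0.0009 0.0011 0.0012 0.0004 0.0003 0.0003 0.0002 0.0013 0.0003 0.0003
 0.0008 0.0008 0.0008 0.0002 0.0007 0.0006 0.0005 0.0001 0.0004 0.0003
 0.0006 0.0004 0.0007 0.0001 0.0001 0.0009 0.     0.0001 0.0003 0.0001
 0.     0.0004 0.0008 0.0002 0.0006 0.001  0.0013 0.0011 0.0008 0.0006
 0.0002 0.0004 0.0005 0.0005 0.0011 0.0005 0.0003]
((264.0172119140625, 200.29310607910156), (38.438934326171875, 25.440261840820312), 68.19859313964844)
```

View pics/w1d.png

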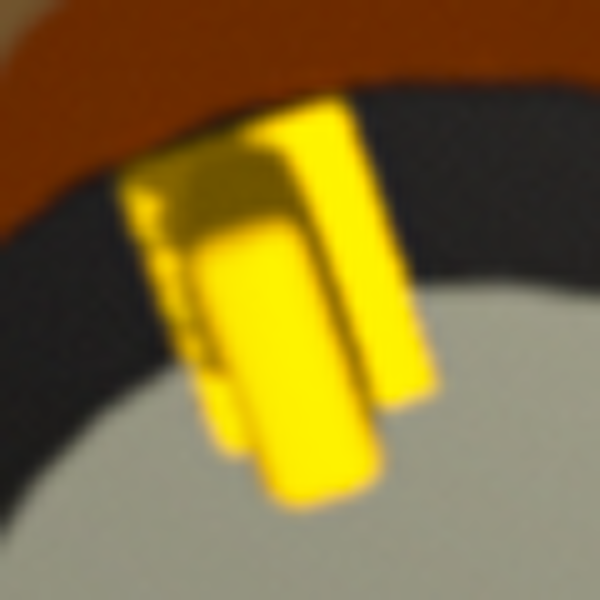

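```bash
python3 - <<'E'
from h import *
import pickle
d=pickle.load(open('w1.pkl','rb'))
C=[(190,250),(297,215),(385,480),(272,508)]
P=np.array([onz(d,235+a/10,170+b/10,.169,True)[:2] for a,b in C]);print(P.round(4))
c=P.mean(0);L=np.array([.5214,-.2624]);v=L-c
print(c,np.hypot(*v),np.degrees(np.arctan2(*v[::-1])))
e=(P[2]+P[3]-P[0]-P[1])/2;print(np.hypot(*e),np.degrees(np.arctan2(*e[::-1])))
w=(P[1]+P[2]-P[0]-P[3])/2;print(np.hypot(*w))
E
```

```text
[[ 0.4564 -0.2224]
 [ 0.4625 -0.2137]
 [ 0.4859 -0.2305]
 [ 0.4787 -0.2394]]
[ 0.4708705  -0.22649596] 0.06198653695061517 -35.39592467963412
0.028409272841259395 -36.47190113951991
0.01103847384674023
```

```bash
python3 - <<'E'
from h import *
jog([.4706,-.2260,.145],Rd(np.radians(54.1)))
E
```

```text
xyz cm [ 0.88  2.22 14.6 ] w deg [-4.000e-02 -1.000e-02 -1.733e+01] clock 1.5 rows 2.3672623978991725 1.6197063656463715
```

>>> jog_arm([
  {"x":0.9,"y":2.2,"z":5,"wx":0,"wy":0,"wz":-17.3,"claw":100},
  {"x":0.9,"y":2.2,"z":10,"wx":0,"wy":0,"wz":-17.3,"claw":80},
  {"x":0.9,"y":2.2,"z":14,"wx":0,"wy":0,"wz":-17.3,"claw":60},
  {"x":0.9,"y":2.2,"z":14.6,"wx":0,"wy":0,"wz":-17.3,"claw":50},
  {"x":0.9,"y":2.2,"z":14.6,"wx":0,"wy":0,"wz":-17.3,"claw":40},
])

```text
clock: 2.12
position: [0.4711, -0.2258, 0.1459]
tool_rot: [-3.141, -0.0, 0.942]
force: [0.4, 0.7, -0.4]
grip_width: 0.0342
```

```bash
python3 - <<'E'
from h import *
d=snap('wrist','w2.png')
s=bot.observe();print(s['position'],s['tool_rot'],s['force'],s['grip_width'])
jog([.4706,-.2260,.145],Rd(np.radians(54.1)))
E
```

```text
[ 0.47139143 -0.22593729  0.14644477] [ 3.14058316e+00 -4.67157090e-04  9.42545051e-01] [ 0.02039276 -0.30628635  0.43548895] 0.0342444381417334
xyz cm [-0.05 -0.06  0.14] w deg [ 0.06 -0.03 -0.1 ] clock 2.175 rows 0.026376390309444383 0.010781573530903874
```

View pics/w2.png

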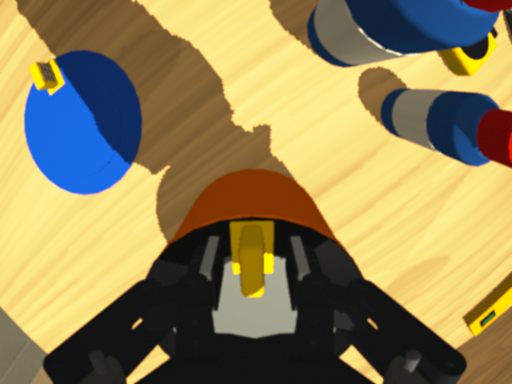

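>>> jog_arm([
  {"x":0,"y":0,"z":0.1,"wx":0,"wy":0,"wz":0,"claw":0},
  {"x":0,"y":0,"z":0.1,"wx":0,"wy":0,"wz":0,"claw":0},
  {"x":0,"y":0,"z":0.1,"wx":0,"wy":0,"wz":0,"claw":0},
  {"x":0,"y":0,"z":0.1,"wx":0,"wy":0,"wz":0,"claw":0},
], squeeze=80)

```text
clock: 2.68
position: [0.4722, -0.2263, 0.147]
tool_rot: [3.138, -0.0, 0.942]
force: [-2.8, 0.6, 12.7]
grip_width: 0.0103
```

>>> jog_arm([
  {"x":0,"y":0.1,"z":-1.2,"wx":5,"wy":0,"wz":0,"claw":0},
  {"x":0,"y":0.4,"z":-2.5,"wx":10,"wy":0,"wz":0,"claw":0},
  {"x":0,"y":0.8,"z":-3.7,"wx":15,"wy":0,"wz":0,"claw":0},
  {"x":0,"y":1.0,"z":-4.4,"wx":18,"wy":0,"wz":0,"claw":0},
  {"x":0,"y":1.0,"z":-4.4,"wx":18,"wy":0,"wz":0,"claw":0},
  {"x":0,"y":1.0,"z":-4.4,"wx":18,"wy":0,"wz":0,"claw":0},
])

```text
clock: 3.42
position: [0.4799, -0.232, 0.1912]
tool_rot: [-2.832, -0.0, 0.942]
force: [-0.2, -0.0, -1.2]
grip_width: 0.0103
```

```bash
python3 - <<'E'
from h import *
d=snap('wrist','w3.png');d=snap('scene','s3.png')
im=cv2.imread('pics/s3.png');cv2.imwrite('pics/s3c.png',cv2.resize(im[70:250,90:290],None,fx=4,fy=4,interpolation=cv2.INTER_CUBIC)[:600])
s=bot.observe();print(s['position'],s['tool_rot'],s['force'],s['grip_width'],s['qpos'])
E
```

```text
[ 0.47983018 -0.23196938  0.19124128] [-2.83204961e+00 -1.79280092e-04  9.42467798e-01] [-0.82875454 -0.17828345 -1.30289863] 0.010321600224208959 [ 0.77722508  0.65365132 -0.60295996  1.6120776   0.2428358   1.27335583
  1.06043874]
```

View pics/w3.png

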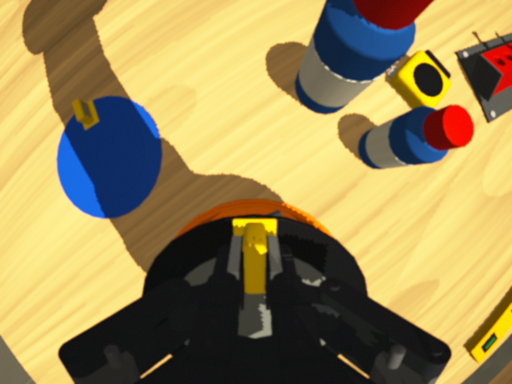

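View pics/s3c.png

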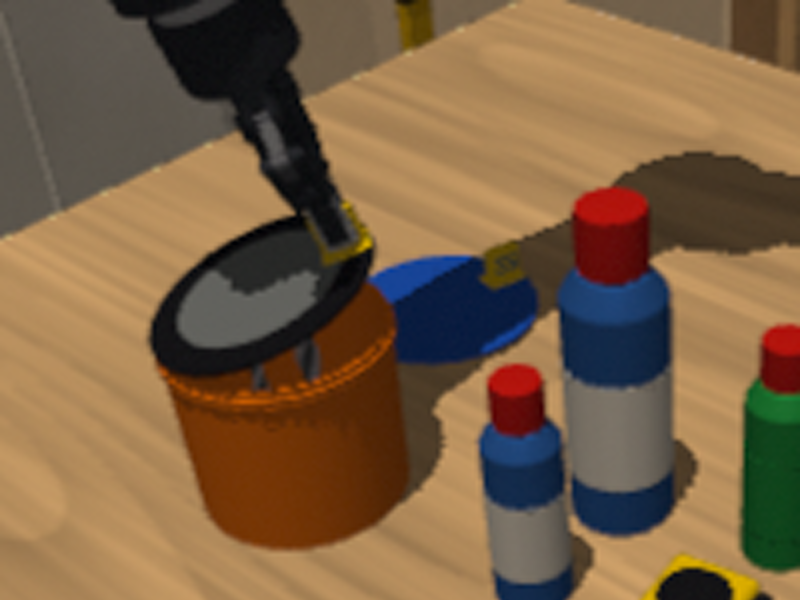

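```bash
python3 - <<'E'
from h import *
s=bot.observe();R0=Rn.from_euler('xyz',s['tool_rot'])
jog(s['position']+[0,0,.10],R0)
y=Rd(np.radians(54.1))
jog([.4722,-.2263,.32],y)
jog([.589,.037,.30],y)
jog([.589,.037,.10],y)
E
```

```text
xyz cm [ 0.   -3.05 -9.52] w deg [0. 0. 0.] clock 3.525 rows 1.5999999999999994 0.0
xyz cm [ 1.000e-02 -4.830e+00 -1.197e+01] w deg [-17.74  -0.03  -0.1 ] clock 3.525 rows 2.065746258264858 1.6575501709830596
xyz cm [28.18 -9.96 -8.23] w deg [-17.74  -0.03  -0.1 ] clock 3.525 rows 4.95976873876681 1.6575501709830596
xyz cm [28.18 -3.87 10.82] w deg [-17.74  -0.03  -0.1 ] clock 3.525 rows 4.868512368306103 1.6575501709830596
```

>>> jog_arm([
  {"x":0,"y":-1.5,"z":-4.8,"wx":0,"wy":0,"wz":0,"claw":0},
  {"x":0,"y":-3.0,"z":-9.5,"wx":-6,"wy":0,"wz":0,"claw":0},
  {"x":0,"y":-4.8,"z":-12,"wx":-12,"wy":0,"wz":0,"claw":0},
  {"x":5,"y":-5.5,"z":-11.5,"wx":-17.7,"wy":0,"wz":0,"claw":0},
  {"x":10,"y":-6.5,"z":-11,"wx":-17.7,"wy":0,"wz":0,"claw":0},
  {"x":16,"y":-8,"z":-10,"wx":-17.7,"wy":0,"wz":0,"claw":0},
  {"x":22,"y":-9,"z":-9,"wx":-17.7,"wy":0,"wz":0,"claw":0},
  {"x":28.2,"y":-10,"z":-8,"wx":-17.7,"wy":0,"wz":0,"claw":0},
  {"x":28.2,"y":-10,"z":-8,"wx":-17.7,"wy":0,"wz":0,"claw":0},
])

```text
clock: 4.65
position: [0.5883, 0.0434, 0.2974]
tool_rot: [-3.14, -0.002, 0.95]
force: [0.5, -0.4, -1.6]
grip_width: 0.01
```

```bash
python3 - <<'E'
from h import *
import pickle
d=snap('scene','s4.png');t=snap('top','t4.png');pickle.dump(t,open('t4.pkl','wb'));pickle.dump(d,open('s4.pkl','wb'))
a=cv2.imread('pics/t4.png')
cv2.imwrite('pics/t4c.png',cv2.resize(a[140:220,300:400],None,fx=7,fy=7,interpolation=cv2.INTER_CUBIC))
s=bot.observe();print(s['position'],s['tool_rot'],s['force'],s['grip_width'])
y=Rd(np.radians(54.1))
jog([.589,.037,.10],y)
jog([.589,.037,.02],y)
E
```

```text
[0.58788312 0.03843568 0.29773947] [-3.14098665e+00  2.03009917e-04  9.44059910e-01] [-1.10690071 -0.25458652 -1.07614366] 0.010229968186230995
xyz cm [-0.05  0.19 19.77] w deg [-0.03  0.01 -0.01] clock 4.75 rows 3.1639654380289266 0.0035321743331264564
xyz cm [-0.05  0.19 27.77] w deg [-0.03  0.01 -0.01] clock 4.75 rows 4.443926883552056 0.0035321743331264564
```

View pics/s4.png

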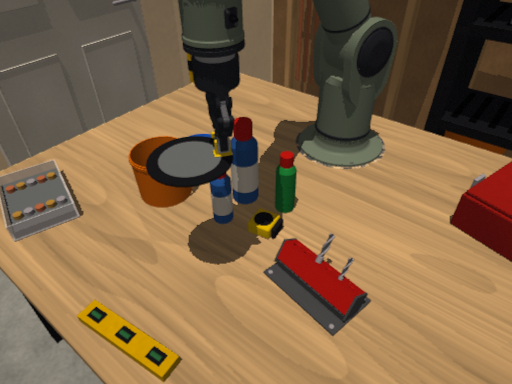

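View pics/t4c.png

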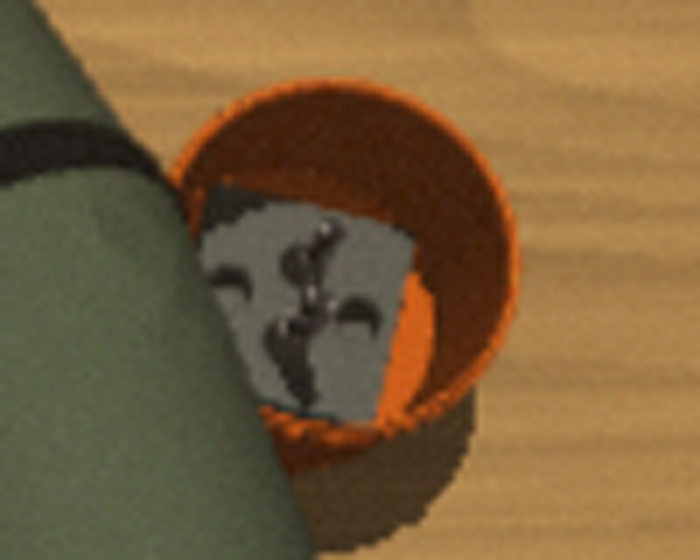

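>>> jog_arm([
  {"x":0,"y":0.2,"z":6,"wx":0,"wy":0,"wz":0,"claw":0},
  {"x":0,"y":0.2,"z":12,"wx":0,"wy":0,"wz":0,"claw":0},
  {"x":0,"y":0.2,"z":18,"wx":0,"wy":0,"wz":0,"claw":0},
  {"x":0,"y":0.2,"z":23,"wx":0,"wy":0,"wz":0,"claw":0},
  {"x":0,"y":0.2,"z":26,"wx":0,"wy":0,"wz":0,"claw":0},
  {"x":0,"y":0.2,"z":27.4,"wx":0,"wy":0,"wz":0,"claw":0},
  {"x":0,"y":0.2,"z":27.8,"wx":0,"wy":0,"wz":0,"claw":0},
  {"x":0,"y":0.2,"z":28,"wx":0,"wy":0,"wz":0,"claw":0},
])

```text
clock: 5.75
position: [0.59, 0.037, 0.0188]
tool_rot: [3.141, -0.001, 0.944]
force: [0.1, -0.1, -1.1]
grip_width: 0.0102
```

>>> jog_arm([
  {"x":0,"y":0,"z":0.1,"wx":0,"wy":0,"wz":0,"claw":0},
  {"x":0,"y":0,"z":0.2,"wx":0,"wy":0,"wz":0,"claw":0},
  {"x":0,"y":0,"z":0.3,"wx":0,"wy":0,"wz":0,"claw":0},
  {"x":0,"y":0,"z":0.3,"wx":0,"wy":0,"wz":0,"claw":0},
])

```text
clock: 6.25
position: [0.5904, 0.037, 0.017]
tool_rot: [3.14, -0.001, 0.944]
force: [-5.4, -1.6, 19.5]
grip_width: 0.0106
```

Seated on the bench. Release and retreat up.

>>> jog_arm([
  {"x":0,"y":0,"z":-0.1,"wx":0,"wy":0,"wz":0,"claw":10},
  {"x":0,"y":0,"z":-0.1,"wx":0,"wy":0,"wz":0,"claw":40},
  {"x":0,"y":0,"z":-0.1,"wx":0,"wy":0,"wz":0,"claw":40},
  {"x":0,"y":0,"z":-0.1,"wx":0,"wy":0,"wz":0,"claw":40},
  {"x":0,"y":0,"z":-0.1,"wx":0,"wy":0,"wz":0,"claw":40},
  {"x":0,"y":0,"z":-4,"wx":0,"wy":0,"wz":0,"claw":40},
  {"x":0,"y":0,"z":-10,"wx":0,"wy":0,"wz":0,"claw":40},
  {"x":0,"y":0,"z":-16,"wx":0,"wy":0,"wz":0,"claw":40},
  {"x":0,"y":0,"z":-22,"wx":0,"wy":0,"wz":0,"claw":40},
  {"x":0,"y":0,"z":-28,"wx":0,"wy":0,"wz":0,"claw":40},
])

```text
clock: 7.5
position: [0.5894, 0.037, 0.2991]
tool_rot: [3.14, -0.001, 0.944]
force: [0.8, 0.2, 0.2]
grip_width: 0.034
```

```bash
python3 - <<'E'
from h import *
import pickle
d=snap('scene','s5.png')
s=bot.observe();print(s['position'],s['tool_rot'],s['force'],s['grip_width'],s['qpos'])
E
```

```text
[0.59161783 0.03808834 0.30678436] [ 3.13321227 -0.00671527  0.9436833 ] [0.06823982 0.58040875 8.43555962] 0.034355082986255 [ 0.33157608  0.47172464 -0.71894407  1.57734705  0.32935492  1.2056989
  0.49485915]
```

View pics/s5.png

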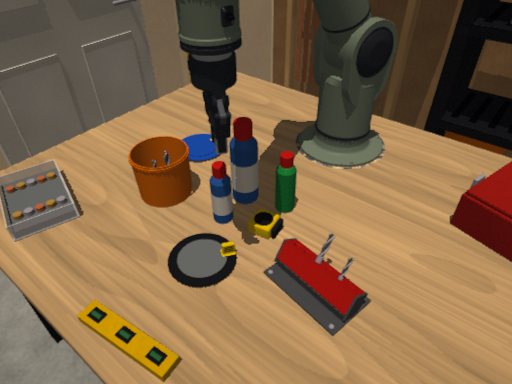

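```bash
python3 - <<'E'
from h import *
import pickle
t=pickle.load(open('top0.pkl','rb'))
H={}
for k,(a,b) in dict(h8=(99,190),h12=(209,207),h16=(322,223),h18=(380,232)).items():
    H[k]=onz(t,140+a/6,150+b/6,.0568);print(k,H[k].round(4))
v=H['h8']-H['h18'];print(np.hypot(*v[:2]),np.degrees(np.arctan2(-v[0],v[1])))
ps=np.arctan2(-v[0],v[1])
# tool: x along stand x tilted; z lean toward stand +x
R=Rd(ps,np.radians(30),ps); print(R.as_matrix().round(3))
z=R.as_matrix()[:,2]
p=(H['h12']+H['h16'])/2-z*.15
jog(p,R);print(p)
E
```

```text
h8 [0.5367 0.3213 0.0568]
h12 [0.5261 0.2635 0.0568]
h16 [0.516  0.2043 0.0568]
h18 [0.5104 0.1741 0.0568]
0.14955564627448079 -10.146005128030353
[[ 0.852 -0.176  0.492]
 [-0.153 -0.984 -0.088]
 [ 0.5    0.    -0.866]]
xyz cm [  8.37 -24.06  11.86] w deg [-16.58  26.15  62.7 ] clock 7.55 rows 4.496309646168478 6.535605912262048
[0.44721781 0.24713659 0.18670381]
```

>>> jog_arm([
  {"x":8.4,"y":-24,"z":6,"wx":-16.6,"wy":26.1,"wz":62.7,"claw":40},
  {"x":8.4,"y":-24,"z":11.9,"wx":-16.6,"wy":26.1,"wz":62.7,"claw":40},
  {"x":8.4,"y":-24,"z":11.9,"wx":-16.6,"wy":26.1,"wz":62.7,"claw":40},
  {"x":8.4,"y":-24,"z":11.9,"wx":-16.6,"wy":26.1,"wz":62.7,"claw":40},
  {"x":8.4,"y":-24,"z":11.9,"wx":-16.6,"wy":26.1,"wz":62.7,"claw":40},
  {"x":8.4,"y":-24,"z":11.9,"wx":-16.6,"wy":26.1,"wz":62.7,"claw":40},
  {"x":8.4,"y":-24,"z":11.9,"wx":-16.6,"wy":26.1,"wz":62.7,"claw":40},
  {"x":8.4,"y":-24,"z":11.9,"wx":-16.6,"wy":26.1,"wz":62.7,"claw":40},
])

```text
clock: 8.55
position: [0.4496, 0.2439, 0.187]
tool_rot: [3.069, -0.426, 0.046]
force: [1.5, 0.5, 0.3]
grip_width: 0.0345
```

```bash
python3 - <<'E'
from h import *
import pickle
d=snap('wrist','w6.png');pickle.dump(d,open('w6.pkl','wb'))
s=bot.observe();print(s['position'],s['tool_rot'],s['force'],s['grip_width'],s['qpos'])
im=cv2.imread('pics/w6.png')
E
```

```text
[0.44848443 0.24495514 0.18658303] [ 3.07463812 -0.42888985  0.0339424 ] [-2.77077949  3.35088969 -0.86751452] 0.034414716024665525 [-0.53137853  0.31935104 -0.37519662  2.20223288  0.93804792  0.60564832
 -1.63710318]
```

View pics/w6.png

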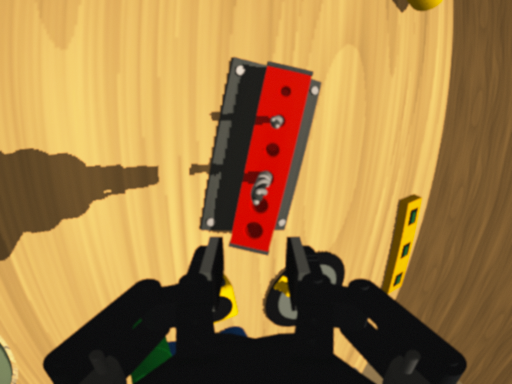

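```bash
python3 - <<'E'
from h import *
import pickle
d=pickle.load(open('w6.pkl','rb'));im=cv2.cvtColor(d['pixels'],cv2.COLOR_RGB2BGR)
cv2.imwrite('pics/w6c.png',cv2.resize(im[60:260,220:330],None,fx=3,fy=3,interpolation=cv2.INTER_CUBIC))
c2=im[60:260,220:330]
cv2.imwrite('pics/w6d.png',np.hstack([cv2.resize(im[70:170,230:330],None,fx=4,fy=4,interpolation=cv2.INTER_CUBIC),cv2.resize(im[160:260,210:310],None,fx=4,fy=4,interpolation=cv2.INTER_CUBIC)]))
R=im[...,2].astype(float)
def cen(u,v,r=7):
    y,x=np.mgrid[v-r:v+r+1,u-r:u+r+1];p=R[v-r:v+r+1,u-r:u+r+1];w=np.clip(150-p,0,None)*((x-u)**2+(y-v)**2<r*r);return (x*w).sum()/w.sum(),(y*w).sum()/w.sum()
Q={k:cen(*k2) for k,k2 in dict(h8=(286,91),h12=(273,150),h18=(255,230)).items()}
P={k:onz(d,*q,.0568,True) for k,q in Q.items()}
for k in P: print(k,np.round(Q[k],1),P[k].round(4))
v=P['h8']-P['h18'];print(np.hypot(*v[:2]),np.degrees(np.arctan2(-v[0],v[1])))
v=P['h8']-P['h12'];print(np.hypot(*v[:2]))
E
```

```text
h8 [285.7  90.6] [0.5384 0.3231 0.0568]
h12 [272.5 149.8] [0.5275 0.2635 0.0568]
h18 [254.9 230. ] [0.5123 0.175  0.0568]
0.15038638089427933 -10.003130060742707
0.06056166893369912
```

View pics/w6d.png

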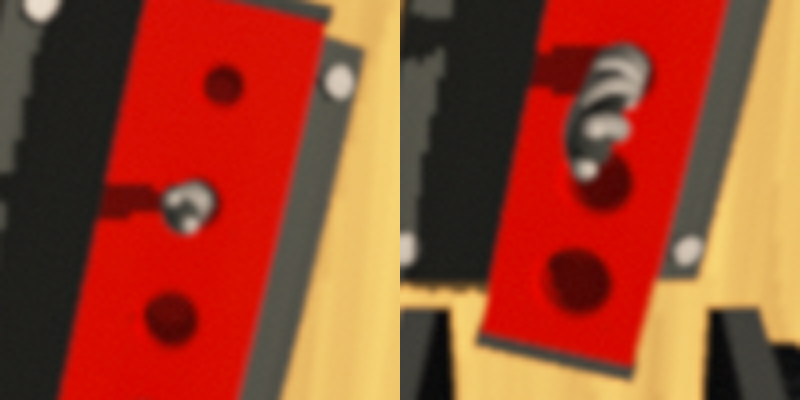

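```bash
python3 - <<'E'
from h import *
y=Rd(np.radians(-105))
jog([.5,.15,.36],y)
jog([.52,-.2,.36],y)
jog([.478,-.251,.30],y)
E
```

```text
xyz cm [ 11.6   10.56 -13.09] w deg [-20.22 -20.41 104.23] clock 8.6 rows 3.2690070985332027 10.104185602917834
xyz cm [ 12.34  45.51 -10.41] w deg [-20.22 -20.41 104.23] clock 8.6 rows 7.726078435375013 10.104185602917834
xyz cm [ 5.87 50.21 -6.44] w deg [-20.22 -20.41 104.23] clock 8.6 rows 8.153818517815177 10.104185602917834
```

>>> jog_arm([
  {"x":4,"y":3.5,"z":-5,"wx":0,"wy":0,"wz":0,"claw":40},
  {"x":8,"y":7,"z":-10,"wx":-20,"wy":-20,"wz":104,"claw":40},
  {"x":11.6,"y":11,"z":-13,"wx":-20,"wy":-20,"wz":104,"claw":40},
  {"x":11.8,"y":17,"z":-13,"wx":-20,"wy":-20,"wz":104,"claw":40},
  {"x":12,"y":23,"z":-12,"wx":-20,"wy":-20,"wz":104,"claw":40},
  {"x":12,"y":29,"z":-12,"wx":-20,"wy":-20,"wz":104,"claw":40},
  {"x":12,"y":35,"z":-11,"wx":-20,"wy":-20,"wz":104,"claw":40},
  {"x":12,"y":41,"z":-11,"wx":-20,"wy":-20,"wz":104,"claw":40},
  {"x":12.3,"y":45.5,"z":-10.4,"wx":-20,"wy":-20,"wz":104,"claw":40},
  {"x":5.9,"y":50.2,"z":-6.4,"wx":-20.2,"wy":-20.4,"wz":104.2,"claw":40},
])

```text
clock: 9.85
position: [0.4924, -0.238, 0.3185]
tool_rot: [-3.102, -0.041, -1.646]
force: [0.1, -0.7, -2.2]
grip_width: 0.0339
```

```bash
python3 - <<'E'
from h import *
s=bot.observe();print(s['position'],s['tool_rot'],s['force'],s['grip_width'],s['qpos'])
y=Rd(np.radians(-105))
jog([.478,-.251,.30],y)
E
```

```text
[ 0.49236539 -0.23795171  0.31854323] [-3.10156351 -0.04073417 -1.64553791] [ 0.06140131 -0.72095445 -2.18219903] 0.033896757094357646 [ 0.26680663  0.28257049  0.07260899  1.7414489   0.00997509  1.06909177
 -1.31325677]
xyz cm [1.33 1.41 1.86] w deg [-2.5  -2.11 10.76] clock 9.85 rows 0.4294662617370206 1.0513249260240252
```

>>> jog_arm([
  {"x":1.3,"y":1.4,"z":1.9,"wx":-2.5,"wy":-2.1,"wz":10.8,"claw":40},
  {"x":1.3,"y":1.4,"z":1.9,"wx":-2.5,"wy":-2.1,"wz":10.8,"claw":40},
  {"x":1.3,"y":1.4,"z":1.9,"wx":-2.5,"wy":-2.1,"wz":10.8,"claw":40},
])

```text
clock: 10.22
position: [0.4789, -0.2502, 0.3001]
tool_rot: [-3.14, 0.0, -1.829]
force: [0.4, -0.4, 0.1]
grip_width: 0.0339
```

```bash
python3 - <<'E'
from h import *
import pickle
d=snap('wrist','w7.png');pickle.dump(d,open('w7.pkl','wb'))
s=bot.observe();print(s['position'],s['tool_rot'],s['force'],s['grip_width'],s['qpos'])
c=proj(d,[.5214,-.2624,.034],True);print(c)
im=cv2.imread('pics/w7.png');u,v=map(int,c)
cv2.imwrite('pics/w7c.png',cv2.resize(im[max(0,v-75):v+75,u-75:u+75],None,fx=4,fy=4,interpolation=cv2.INTER_CUBIC));print(u-75,max(0,v-75))
E
```

```text
[ 0.47897999 -0.2499311   0.30028924] [-3.13971277e+00  7.52323569e-05 -1.82879096e+00] [-0.02063724  0.1307801  -0.26690268] 0.034109506757332514 [ 0.28843109  0.31564399  0.10753208  1.74432833 -0.03811538  1.08177266
 -1.42025249]
(np.float64(255.3467459340227), np.float64(120.96162374034225))
180 45
```

View pics/w7.png

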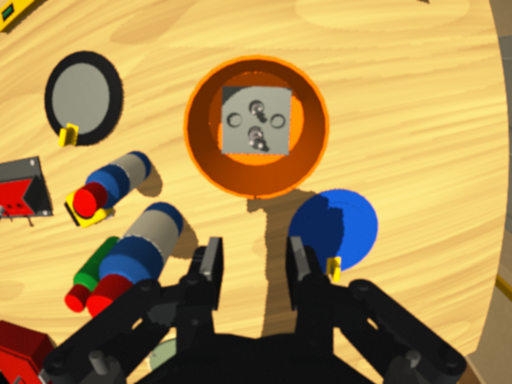

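View pics/w7c.png

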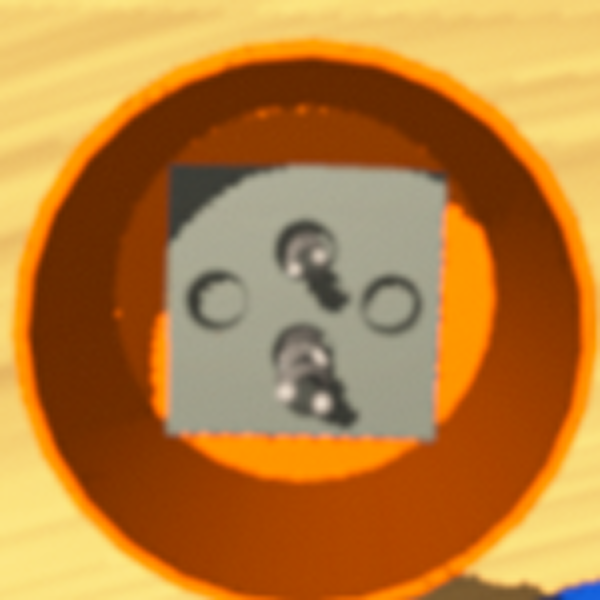

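```bash
python3 - <<'E'
from h import *
import pickle
d=pickle.load(open('w7.pkl','rb'));im=cv2.cvtColor(d['pixels'],cv2.COLOR_RGB2BGR)
cv2.imwrite('pics/w7e.png',cv2.resize(im[95:155,230:290],None,fx=10,fy=10,interpolation=cv2.INTER_CUBIC))
e=[onz(d,*q,.034,True) for q in [(234.5,119.75),(277.75,121),(256.25,107.25),(255.75,133.75)]]
for p in e: print(p.round(4))
v=e[1]-e[0];print(np.hypot(*v[:2]),np.degrees(np.arctan2(*v[1::-1])),(e[0]+e[1])/2)
v=e[2]-e[3];print(np.hypot(*v[:2]),np.degrees(np.arctan2(*v[1::-1])),(e[2]+e[3])/2)
E
```

```text
[ 0.5305 -0.2353  0.034 ]
[ 0.5137 -0.2921  0.034 ]
[ 0.5394 -0.2684  0.034 ]
[ 0.504  -0.2584  0.034 ]
0.05932621151696099 -106.46177473572709 [ 0.52207353 -0.26370255  0.034     ]
0.03679727648660099 -15.854642594474619 [ 0.52171883 -0.2634082   0.034     ]
```

View pics/w7e.png

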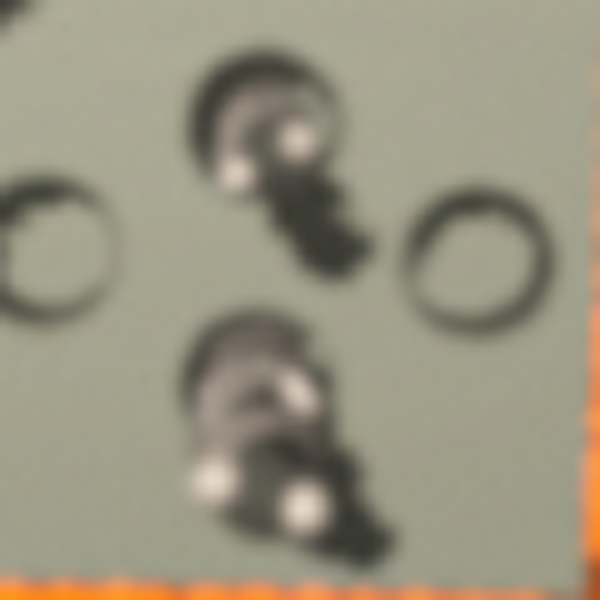

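```bash
python3 - <<'E'
from h import *
import pickle
d=pickle.load(open('w7.pkl','rb'))
print(onz(d,256.5,110.5,.11,True),onz(d,256.1,144,.12,True))
for a in ([.5392,-.2686],[.5046,-.2586]):
  for z in (.034,.09,.114,.127): print(a,z,np.round(proj(d,a+[z],True),1))
E
```

```text
[ 0.53934277 -0.26824823  0.11      ] [ 0.50432675 -0.25849689  0.12      ]
[0.5392, -0.2686] 0.034 [256.4 107.4]
[0.5392, -0.2686] 0.09 [256.7 109.6]
[0.5392, -0.2686] 0.114 [256.9 110.8]
[0.5392, -0.2686] 0.127 [257.  111.5]
[0.5046, -0.2586] 0.034 [255.8 133.3]
[0.5046, -0.2586] 0.09 [256.  139.5]
[0.5046, -0.2586] 0.114 [256.1 142.8]
[0.5046, -0.2586] 0.127 [256.2 144.8]
```

```bash
python3 - <<'E'
from h import *
y=Rd(np.radians(-106.1))
jog([.5046,-.2586,.16],y)
jog([.5046,-.2586,.073],y)
E
```

```text
xyz cm [ 0.19 -2.67 14.03] w deg [-0.11  0.01  1.32] clock 10.275 rows 2.2859629975681743 0.12358810784337164
xyz cm [ 0.19 -2.66 22.73] w deg [-0.11  0.01  1.32] clock 10.275 rows 3.662285436728957 0.12358810784337164
```

>>> jog_arm([
  {"x":0.2,"y":-2.7,"z":6,"wx":0,"wy":0,"wz":1.3,"claw":50},
  {"x":0.2,"y":-2.7,"z":11,"wx":0,"wy":0,"wz":1.3,"claw":50},
  {"x":0.2,"y":-2.7,"z":14,"wx":0,"wy":0,"wz":1.3,"claw":50},
  {"x":0.2,"y":-2.7,"z":14,"wx":0,"wy":0,"wz":1.3,"claw":50},
  {"x":0.2,"y":-2.7,"z":18,"wx":0,"wy":0,"wz":1.3,"claw":50},
  {"x":0.2,"y":-2.7,"z":22.7,"wx":0,"wy":0,"wz":1.3,"claw":50},
  {"x":0.2,"y":-2.7,"z":22.7,"wx":0,"wy":0,"wz":1.3,"claw":50},
  {"x":0.2,"y":-2.7,"z":22.7,"wx":0,"wy":0,"wz":1.3,"claw":50},
])

```text
clock: 11.28
position: [0.5063, -0.2593, 0.0759]
tool_rot: [-3.137, -0.0, -1.851]
force: [-0.3, -1.0, -0.1]
grip_width: 0.0429
```

```bash
python3 - <<'E'
from h import *
import pickle
d=snap('wrist','w8.png')
s=bot.observe();print(s['position'],s['tool_rot'],s['force'],s['grip_width'])
jog([.5046,-.2586,.073],Rd(np.radians(-106.1)))
im=cv2.imread('pics/w8.png');cv2.imwrite('pics/w8c.png',cv2.resize(im[180:330,170:340],None,fx=4,fy=4,interpolation=cv2.INTER_CUBIC))
E
```

```text
[ 0.50640354 -0.25933187  0.075977  ] [-3.13631447e+00 -1.80369572e-04 -1.85103116e+00] [0.46360251 0.42308672 0.23263548] 0.04281685215497481
xyz cm [-0.02  0.2   0.3 ] w deg [-0.3  -0.01  0.04] clock 11.325 rows 0.056909022320563815 0.02857392824962237
```

View pics/w8c.png

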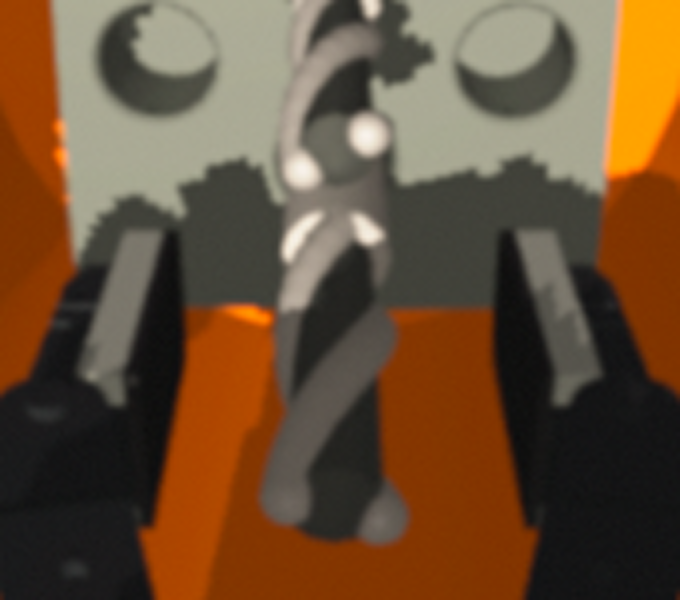

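>>> jog_arm([
  {"x":0,"y":0.2,"z":0.3,"wx":-0.3,"wy":0,"wz":0,"claw":50},
  {"x":0,"y":0.2,"z":0.3,"wx":-0.3,"wy":0,"wz":0,"claw":0},
  {"x":0,"y":0.2,"z":0.3,"wx":-0.3,"wy":0,"wz":0,"claw":0},
  {"x":0,"y":0.2,"z":0.3,"wx":-0.3,"wy":0,"wz":0,"claw":0},
  {"x":0,"y":0.2,"z":0.3,"wx":-0.3,"wy":0,"wz":0,"claw":0},
  {"x":0,"y":0.2,"z":0.3,"wx":-0.3,"wy":0,"wz":0,"claw":0},
], squeeze=60)

```text
clock: 12.08
position: [0.505, -0.2589, 0.0737]
tool_rot: [-3.14, -0.0, -1.851]
force: [-0.9, 1.0, 9.7]
grip_width: 0.0144
```

```bash
python3 - <<'E'
from h import *
s=bot.observe();print(s['position'],s['tool_rot'],s['force'],s['grip_width'],s['qpos'])
g=s['position']
ps=np.radians(-10);R=Rd(ps,np.radians(30),ps);z=R.as_matrix()[:,2]
p=np.array([.5174,.2046,.0568])-z*.16
jog(g+[0,0,.23],Rd(np.radians(-106.1)))
print(p);jog(p+[0,0,.1],R);jog(p,R)
E
```

```text
[ 0.50497761 -0.25887681  0.07366443] [-3.14047896e+00 -1.44459801e-04 -1.85096620e+00] [-0.88548525  0.96977537  9.65982693] 0.014377988946833347 [ 0.31745924  0.64853336  0.07291719  1.87645883 -0.07594239  0.61811993
 -1.41347518]
xyz cm [  0.    -0.03 -23.  ] w deg [-0.06 -0.01  0.05] clock 12.075 rows 3.6800000000000015 0.007471985208595331
[0.43861538 0.21849185 0.19536406]
xyz cm [-44.04  19.55 -22.2 ] w deg [ 25.04  22.51 -93.63] clock 12.075 rows 8.488079365575901 9.299109309319094
xyz cm [-44.04  19.56 -12.2 ] w deg [ 25.04  22.51 -93.63] clock 12.075 rows 7.953393628722368 9.299109309319094
```

>>> jog_arm([
  {"x":0,"y":0,"z":-6,"wx":0,"wy":0,"wz":0,"claw":0},
  {"x":0,"y":0,"z":-12,"wx":0,"wy":0,"wz":0,"claw":0},
  {"x":0,"y":0,"z":-18,"wx":0,"wy":0,"wz":0,"claw":0},
  {"x":-3,"y":0,"z":-24,"wx":0,"wy":0,"wz":0,"claw":0},
  {"x":-9,"y":0.5,"z":-26,"wx":0,"wy":0,"wz":-10,"claw":0},
  {"x":-15,"y":1,"z":-26,"wx":0,"wy":0,"wz":-20,"claw":0},
  {"x":-21,"y":1.5,"z":-26,"wx":5,"wy":5,"wz":-30,"claw":0},
  {"x":-26,"y":5,"z":-25,"wx":10,"wy":10,"wz":-40,"claw":0},
  {"x":-31,"y":8,"z":-24,"wx":15,"wy":14,"wz":-50,"claw":0},
  {"x":-36,"y":12,"z":-24,"wx":20,"wy":18,"wz":-60,"claw":0},
])

```text
clock: 13.32
position: [0.4886, 0.1209, 0.3134]
tool_rot: [-2.999, -0.383, -0.888]
force: [1.0, 1.0, -1.2]
grip_width: 0.0147
```

```bash
python3 - <<'E'
from h import *
s=bot.observe();print(s['position'],s['tool_rot'],s['force'],s['grip_width'],s['qpos'])
ps=np.radians(-10);R=Rd(ps,np.radians(30),ps);z=R.as_matrix()[:,2]
p=np.array([.5174,.2046,.0568])-z*.16
jog(p+[0,0,.1],R);jog(p,R)
E
```

```text
[0.48863036 0.12090823 0.31335727] [-2.99871559 -0.38325945 -0.88785998] [ 1.04133094  1.04754221 -1.1642792 ] 0.014709705135144824 [-0.40204315  0.1285712  -0.21843087  2.02508296  0.5232508   0.88146399
 -1.79173262]
xyz cm [-10.62  -2.59  -1.99] w deg [ 10.03   5.04 -37.12] clock 13.325 rows 1.7779317905132601 3.62388006411422
xyz cm [-14.36  -1.27   7.19] w deg [ 10.03   5.04 -37.12] clock 13.325 rows 2.5772647574230314 3.62388006411422
```

>>> jog_arm([
  {"x":-10.6,"y":-2.6,"z":-2,"wx":10,"wy":5,"wz":-37.1,"claw":0},
  {"x":-10.6,"y":-2.6,"z":-2,"wx":10,"wy":5,"wz":-37.1,"claw":0},
  {"x":-10.6,"y":-2.6,"z":-2,"wx":10,"wy":5,"wz":-37.1,"claw":0},
  {"x":-12.5,"y":-1.9,"z":3,"wx":10,"wy":5,"wz":-37.1,"claw":0},
  {"x":-14.4,"y":-1.3,"z":7.2,"wx":10,"wy":5,"wz":-37.1,"claw":0},
  {"x":-14.4,"y":-1.3,"z":7.2,"wx":10,"wy":5,"wz":-37.1,"claw":0},
  {"x":-14.4,"y":-1.3,"z":7.2,"wx":10,"wy":5,"wz":-37.1,"claw":0},
])

```text
clock: 14.2
position: [0.4392, 0.2194, 0.1967]
tool_rot: [-3.141, -0.524, -0.175]
force: [0.5, -0.0, -0.3]
grip_width: 0.0145
```

```bash
python3 - <<'E'
from h import *
import pickle
d=snap('wrist','w9.png');pickle.dump(d,open('w9.pkl','wb'))
s=bot.observe();print(s['position'],s['tool_rot'],s['force'],s['grip_width'],s['qpos'])
ps=np.radians(-10);R=Rd(ps,np.radians(30),ps);z=R.as_matrix()[:,2]
p=np.array([.5174,.2046,.0568])-z*.16
jog(p,R)
R0=Rn.from_euler('xyz',s['tool_rot'])
print('foot proj',proj(d,s['position']+R0.apply([0,0,.0617]),True),'hole',proj(d,[.5174,.2046,.0568],True))
im=cv2.imread('pics/w9.png');cv2.imwrite('pics/w9c.png',cv2.resize(im[130:280,170:340],None,fx=4,fy=4,interpolation=cv2.INTER_CUBIC))
E
```

```text
[0.43937423 0.21948455 0.19700408] [-3.13991773 -0.52450039 -0.17594089] [ 1.23552441 -0.30740301 -0.89387553] 0.014635637721291265 [-0.61639304  0.27073236 -0.3163084   2.28773131  1.08322866  0.62303074
 -2.00364019]
xyz cm [-0.13  0.11  0.11] w deg [-0.06 -0.05 -0.07] clock 14.25 rows 0.03298856025240327 0.009639398968858189
foot proj (np.float64(255.4818700168973), np.float64(207.80619518414264)) hole (np.float64(253.7426189345749), np.float64(173.44548146908903))
```

View pics/w9c.png

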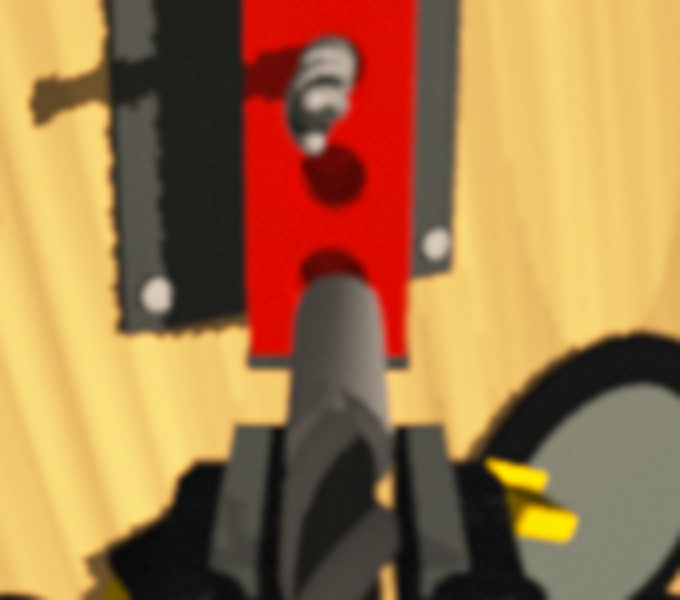

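```bash
python3 - <<'E'
from h import *
import pickle
d=pickle.load(open('w9.pkl','rb'));im=cv2.cvtColor(d['pixels'],cv2.COLOR_RGB2BGR)
s=bot.observe();R0=Rn.from_euler('xyz',s['tool_rot']);P=lambda x,y,z:np.round(proj(d,s['position']+R0.apply(np.array([x,y,z])/1000),True),2)
for z in (61.7,60,50,40): print(z,P(0,-8,z),P(-8,0,z),P(8,0,z))
th=np.linspace(0,2*np.pi,60);c=np.array([P(8*np.cos(t),8*np.sin(t),60.7) for t in th]);print('rim',c.min(0),c.max(0))
# shank edges per row: red channel/sat
hsv=cv2.cvtColor(im,cv2.COLOR_BGR2HSV)
for v in range(200,224,3):
    S=hsv[v,230:280,1].astype(float)  # sat: red high, steel low
    x=np.arange(230,280); low=S<128
    i=np.where(low & (np.abs(x-255)<14))[0]
    def sub(a,b): return x[a]+(128-S[a])/(S[b]-S[a])*(b-a)
    print(v,sub(i[0]-1,i[0]),sub(i[-1],i[-1]+1))
print(hsv[194:204,252:259,1])
# hole centroid
Rr=im[...,2].astype(float)
def cen(u,v,r=9):
    y,x=np.mgrid[v-r:v+r+1,u-r:u+r+1];p=Rr[v-r:v+r+1,u-r:u+r+1];w=np.clip(150-p,0,100)*((x-u)**2+(y-v)**2<r*r);return (x*w).sum()/w.sum(),(y*w).sum()/w.sum()
print(Rr[160:186,254].astype(int)); print(Rr[175,240:270].astype(int))
print(cen(254,175,8))
E
```

```text
61.7 [255.5  197.71] [244.72 207.8 ] [266.24 207.8 ]
60 [255.5  198.52] [244.65 208.67] [266.33 208.67]
50 [255.56 203.52] [244.23 214.05] [266.86 214.04]
40 [255.62 209.  ] [243.76 219.92] [267.44 219.91]
rim [244.69 198.19] [266.29 218.17]
200 248.0681818181818 260.203125
203 245.93548387096774 262.90909090909093
206 244.6951219512195 264.0144927536232
209 244.025 264.59090909090907
212 243.61176470588236 265.1232876712329
215 243.46236559139786 265.2972972972973
218 242.73846153846154 265.741935483871
221 235.0 279.0
[[250 250 248 248 244 249 250]
 [243 248 250 243 247 242 248]
 [245 245 247 239 241 246 241]
 [228 217 214 218 221 225 225]
 [168 151 146 151 154 165 186]
 [ 93  77  76  75  85  95 106]
 [ 48  43  42  44  48  54  61]
 [ 44  40  41  38  35  40  42]
 [ 44  40  44  38  43  43  40]
 [ 37  41  40  37  40  40  44]]
[188 211 219 219 214 188 148 115 105 104 105 103  97  91  86  86  88  86
  86  88 106 145 181 206 217 220]
[221 223 228 229 216 192 163 123  93  85  86  86  86  87  86  85  85  83
  83  91 114 164 207 220 221 222 221 221 221 221]
(np.float64(253.53670917419834), np.float64(174.09904667574594))
```

```bash
cat >> h.py <<'E'
PS=np.radians(-10.0);RT=Rd(PS,np.radians(30),PS);HX,HY,HZ=RT.as_matrix().T  # tool axes at insertion
E
python3 - <<'E'
from h import *
import pickle
d=pickle.load(open('w9.pkl','rb'))
h=onz(d,253.5,173.7,.0568,True);print(h)
t=h+HX*.0009
print('target mouth',t)
jog(t-HZ*(.0617+.015),RT)
E
```

```text
[0.51706545 0.20441667 0.0568    ]
target mouth [0.51783303 0.20428132 0.05725   ]
xyz cm [-0.08  0.14  8.43] w deg [-0.06 -0.05 -0.07] clock 14.25 rows 1.3487599442808753 0.009639398968858189
```

>>> jog_arm([
  {"x":-0.08,"y":0.14,"z":4,"wx":0,"wy":0,"wz":0,"claw":0},
  {"x":-0.08,"y":0.14,"z":7,"wx":0,"wy":0,"wz":0,"claw":0},
  {"x":-0.08,"y":0.14,"z":8.4,"wx":0,"wy":0,"wz":0,"claw":0},
  {"x":-0.08,"y":0.14,"z":8.4,"wx":0,"wy":0,"wz":0,"claw":0},
  {"x":-0.08,"y":0.14,"z":8.4,"wx":0,"wy":0,"wz":0,"claw":0},
])

```text
clock: 14.88
position: [0.4803, 0.2114, 0.1254]
tool_rot: [-3.138, -0.526, -0.177]
force: [-0.8, 0.6, -1.3]
grip_width: 0.0145
```

```bash
python3 - <<'E'
from h import *
import pickle
d=snap('wrist','w10.png');pickle.dump(d,open('w10.pkl','wb'))
s=bot.observe();print(s['position'],s['tool_rot'],s['force'],s['grip_width'])
t=np.array([.51783,.20428,.05725])
jog(t-HZ*(.0617+.015),RT)
R0=Rn.from_euler('xyz',s['tool_rot'])
print('foot proj',proj(d,s['position']+R0.apply([0,0,.0617]),True),'hole',proj(d,t,True))
im=cv2.imread('pics/w10.png');cv2.imwrite('pics/w10c.png',cv2.resize(im[150:270,190:320],None,fx=5,fy=5,interpolation=cv2.INTER_CUBIC))
E
```

```text
[0.48024419 0.21143102 0.12529334] [-3.13823213 -0.52599933 -0.17683126] [ 0.31206784 -0.36682911 -1.47941719] 0.014510582355543724
xyz cm [-0.09  0.05  0.14] w deg [-0.13 -0.14 -0.11] clock 14.925 rows 0.027230214046619697 0.020459372811176137
foot proj (np.float64(254.78891471027322), np.float64(207.85965553706086)) hole (np.float64(253.38802336171656), np.float64(200.91276752158817))
```

View pics/w10c.png

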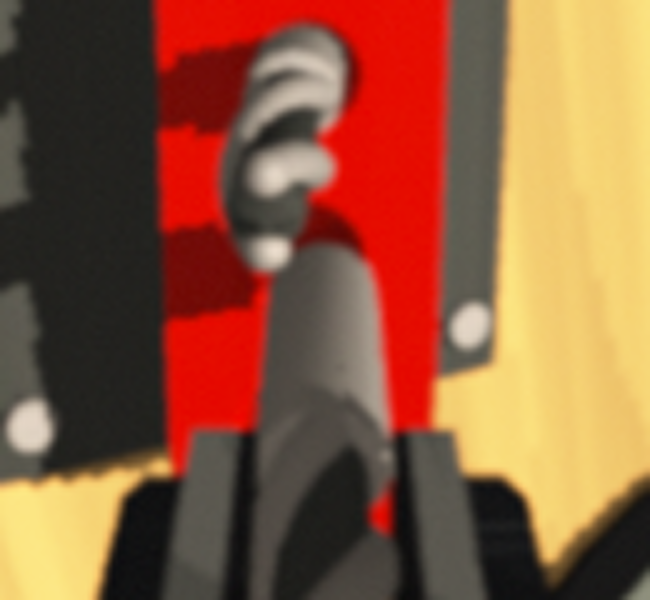

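```bash
python3 - <<'E'
from h import *
import pickle
d=pickle.load(open('w10.pkl','rb'));im=cv2.cvtColor(d['pixels'],cv2.COLOR_RGB2BGR)
s=bot.observe();R0=Rn.from_euler('xyz',s['tool_rot']);P=lambda x,y,z:np.round(proj(d,s['position']+R0.apply(np.array([x,y,z])/1000),True),2)
hsv=cv2.cvtColor(im,cv2.COLOR_BGR2HSV)
for v in range(200,230,3):
    S=hsv[v,230:280,1].astype(float);x=np.arange(230,280)
    i=254-230;a=i
    while S[a]<128:a-=1
    b=i
    while S[b]<128:b+=1
    L=x[a]+(S[a]-128)/(S[a]-S[a+1]);Rr=x[b-1]+(128-S[b-1])/(S[b]-S[b-1]);print(v,L.round(2),Rr.round(2),((L+Rr)/2).round(2))
for z in (61.7,60,50,40): print(z,P(0,-8,z),P(-8,0,z),P(8,0,z))
Rr=im[...,2].astype(int)
print(Rr[188:206,246:272]);
E
```

```text
200 237.46 260.42 248.94
203 239.83 262.95 251.39
206 244.39 264.06 254.22
209 244.07 264.62 254.34
212 243.59 265.15 254.37
215 243.34 265.35 254.35
218 243.13 265.57 254.35
221 242.86 265.78 254.32
224 242.51 266.23 254.37
227 242.26 266.41 254.34
61.7 [254.78 197.78] [244.04 207.87] [265.53 207.84]
60 [254.79 198.58] [243.97 208.73] [265.62 208.71]
50 [254.82 203.57] [243.53 214.1 ] [266.13 214.07]
40 [254.86 209.04] [243.04 219.96] [266.68 219.92]
[[133 104  87  80  86 122 175 207 222 229 229 230 229 230 229 230 230 230
  230 229 230 231 231 231 230 230]
 [ 94  86  85  83  94 139 191 215 223 229 229 230 229 230 230 229 229 230
  230 230 231 230 230 230 230 231]
 [ 83  85  88  88  96 127 168 185 198 210 220 227 229 229 229 229 229 229
  230 230 230 230 230 230 230 230]
 [ 80  84  85  87  91 109 129 143 156 172 190 208 222 228 229 229 229 229
  230 230 231 230 230 230 230 230]
 [ 81  82  84  87  91 100 111 118 124 132 148 172 200 219 229 230 229 229
  230 230 230 230 230 230 230 230]
 [ 78  78  79  83  92 103 109 113 112 114 118 132 161 196 219 228 229 229
  229 230 230 231 230 231
[... 618 characters left out ...]
19 168 215
  229 230 231 230 230 230 231 230]
 [219 184 123  83  78  79  81  83  88  92 100 107 113 115 113 121 160 208
  229 231 230 230 231 230 230 230]
 [205 163 108  78  77  81  80  83  87  94 102 110 119 122 125 132 160 204
  227 231 230 230 230 230 230 230]
 [173 128  89  75  76  78  82  85  88  95 103 111 118 126 133 141 164 200
  225 230 231 230 230 230 230 230]
 [123  94  79  75  75  79  82  85  90  96 103 110 119 128 135 144 161 192
  221 229 231 231 230 231 230 230]
 [ 86  77  73  77  78  80  80  84  90  97 105 112 120 128 136 145 158 184
  212 229 230 231 230 230 231 230]
 [ 75  74  75  77  77  77  81  85  89  97 105 114 120 128 136 144 157 178
  207 227 231 231 230 230 230 230]]
```

```bash
cat > fit.py <<'E'
from h import *
from scipy.optimize import least_squares
def fithole(d,pts,r,h0,dn=0):
    """find offset (a along HX, b along HY) of hole mouth from h0 such that pts lie on the projected circle of radius r"""
    pts=np.array(pts,float)
    X=[];
    for u,v in pts:
        o,ry=ray(d,u,v,True); n=HZ; q=o+ry*((h0-o)@n)/(ry@n); X.append([(q-h0)@HX,(q-h0)@HY])
    X=np.array(X)
    f=lambda c:np.hypot(*(X-c).T)-r
    s=least_squares(f,[0,0]);return s.x,f(s.x),X
E
python3 - <<'E'
from fit import *
import pickle
d=pickle.load(open('w10.pkl','rb'))
pts=[(252,190.2),(254,190.9),(256,191.7),(258,193),(259,194),(260,195),(260.7,196),(261.2,197),(261.6,198),(261.8,199)]
h0=np.array([.51783,.20428,.05725])
for r in (.0083,.0086,.0089):
    c,e,X=fithole(d,pts,r,h0);print(r,c*1000,(e*1000).round(2),'img',proj(d,h0+HX*c[0]+HY*c[1],True))
s=bot.observe();R0=Rn.from_euler('xyz',s['tool_rot'])
# tool axis column at the hole depth (image): find x offset (tool) making col 254.35
for x in (0,-.0003,-.0006): print(x,proj(d,s['position']+R0.apply([x,0,.0767]),True))
E
```

```text
0.0083 [-1.64284167 -0.44177239] [ 0.29 -0.03 -0.1  -0.13 -0.17 -0.05  0.01  0.05  0.11  0.11] img (np.float64(251.3217019834872), np.float64(200.4015737412787))
0.0086 [-1.86990474 -0.20570386] [ 0.24 -0.05 -0.08 -0.1  -0.14 -0.03  0.02  0.05  0.09  0.07] img (np.float64(251.03844003757897), np.float64(200.68009243231117))
0.0089 [-2.09563386  0.02933332] [ 0.2  -0.06 -0.07 -0.07 -0.12 -0.01  0.03  0.04  0.07  0.04] img (np.float64(250.75704370872114), np.float64(200.95718916896973))
0 (np.float64(254.74366000070196), np.float64(200.70400947538937))
-0.0003 (np.float64(254.36455625232404), np.float64(200.70449364239533))
-0.0006 (np.float64(253.98545186487456), np.float64(200.70496686846232))
```

```bash
python3 - <<'E'
from fit import *
import pickle
d=pickle.load(open('w9.pkl','rb'));im=cv2.cvtColor(d['pixels'],cv2.COLOR_RGB2BGR)
R=cv2.GaussianBlur(im[...,2].astype(np.float32),(0,0),.5)
c=(253.6,173.6);pts=[]
for a in np.radians(np.arange(-40,220,10)):  # lower half & sides
    rr=np.arange(3,12,.1);xs=(c[0]+rr*np.cos(a)).astype(np.float32);ys=(c[1]+rr*np.sin(a)).astype(np.float32)
    v=cv2.remap(R,xs[None],ys[None],cv2.INTER_LINEAR)[0]
    k=np.where(v>155)[0]
    if len(k): pts.append((xs[k[0]],ys[k[0]]))
h0=np.array([.51783,.20428,.05725])
cc,e,X=fithole(d,pts,.0086,h0);print(cc*1000,(e*1000).round(2),proj(d,h0+HX*cc[0]+HY*cc[1],True))
f=lambda q:np.hypot(*(X-q[:2]).T)-q[2]
s=least_squares(f,[0,0,.0086]);print(s.x*1000)
print(np.round(pts,1).tolist())
o=np.array(d['origin']);print('axial depth',(h0-o)@HZ, np.linalg.norm(h0-o))
E
```

```text
[-1.25416254 -0.32267696] [-0.64 -0.61 -0.47 -0.43 -0.39 -0.24 -0.19 -0.03  0.12  0.26  0.27  0.15
  0.12  0.17  0.19  0.19 -0.05 -0.2  -0.46 -0.7  -0.94 -0.93 -0.57 -0.07
  0.57  0.71] (np.float64(253.16321937490702), np.float64(173.40971223102522))
[-1.22777651 -0.11025181  8.36481717]
[[259.1000061035156, 169.0], [259.79998779296875, 170.0], [260.5, 171.10000610351562], [260.79998779296875, 172.3000030517578], [260.8999938964844, 173.60000610351562], [260.8999938964844, 174.89999389648438], [260.6000061035156, 176.10000610351562], [260.1000061035156, 177.39999389648438], [259.3999938964844, 178.5], [258.5, 179.5], [257.3999938964844, 180.3000030517578], [256.20001220703125, 180.6999969482422], [254.89999389648438, 181.10000610351562], [253.60000610351562, 181.3000030517578], [252.1999969482422, 181.3000030517578], [250.89999389648438, 181.0], [249.6999969482422, 180.39999389648438], [248.60000610351562, 179.60000610351562], [247.6999969482422, 178.5], [247.0, 177.39999389648438], [246.60000610351562, 176.1999969482422], [246.10000610351562, 174.89999389648438], [245.60000610351562, 173.60000610351562], [245.1999969482422, 172.10000610351562], [245.0, 170.5], [245.60000610351562, 169.0]]
axial depth 0.3040385660192162 0.3156338794071242
```

>>> jog_arm([
  {"x":-0.19,"y":0.02,"z":0.4,"wx":-0.1,"wy":-0.1,"wz":-0.1,"claw":0},
  {"x":-0.19,"y":0.02,"z":0.8,"wx":-0.1,"wy":-0.1,"wz":-0.1,"claw":0},
  {"x":-0.19,"y":0.02,"z":1.1,"wx":-0.1,"wy":-0.1,"wz":-0.1,"claw":0},
  {"x":-0.19,"y":0.02,"z":1.1,"wx":-0.1,"wy":-0.1,"wz":-0.1,"claw":0},
])

```text
clock: 15.42
position: [0.484, 0.2105, 0.1145]
tool_rot: [-3.141, -0.524, -0.175]
force: [-0.2, 0.4, -0.8]
grip_width: 0.0147
```

```bash
python3 - <<'E'
from h import *
import pickle
d=snap('wrist','w11.png');pickle.dump(d,open('w11.pkl','wb'))
s=bot.observe();print(s['position'],s['tool_rot'],s['force'],s['grip_width'])
t=np.array([.51783,.20428,.05725])
jog(t-HZ*(.0617),RT)
im=cv2.imread('pics/w11.png');cv2.imwrite('pics/w11c.png',cv2.resize(im[170:250,215:295],None,fx=7,fy=7,interpolation=cv2.INTER_CUBIC))
E
```

```text
[0.48402767 0.21054542 0.11467195] [-3.14120535 -0.52404407 -0.17480722] [ 0.46306982  0.54004353 -1.00417881] 0.014963292565648725
xyz cm [0.11 0.03 0.52] w deg [-0.01 -0.03 -0.01] clock 15.475 rows 0.08531770817652916 0.003016079837380718
```

View pics/w11c.png

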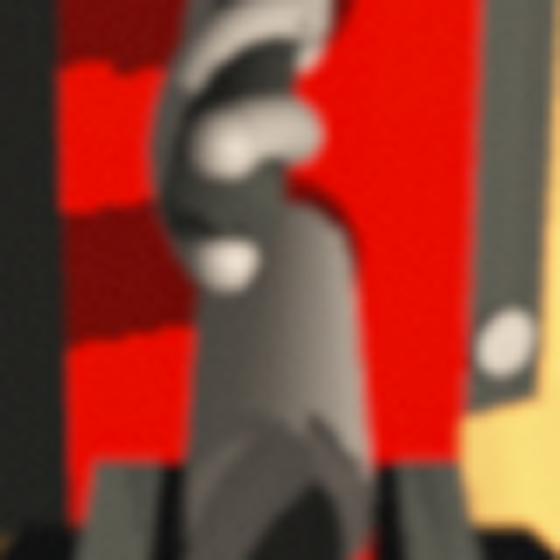

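>>> jog_arm([
  {"x":0,"y":0,"z":0.4,"wx":0,"wy":0,"wz":0,"claw":0},
  {"x":0,"y":0,"z":0.7,"wx":0,"wy":0,"wz":0,"claw":0},
  {"x":0,"y":0,"z":1.0,"wx":0,"wy":0,"wz":0,"claw":0},
  {"x":0,"y":0,"z":1.0,"wx":0,"wy":0,"wz":0,"claw":0},
])

```text
clock: 15.98
position: [0.4889, 0.2094, 0.1057]
tool_rot: [3.141, -0.524, -0.175]
force: [-1.1, -0.6, -1.9]
grip_width: 0.0146
```

```bash
cat > st.py <<'E'
from h import *
import sys
s=bot.observe();print(s['clock'],s['position'],s['tool_rot'],s['grip_width'])
R0=Rn.from_euler('xyz',s['tool_rot']);print('F tool',R0.inv().apply(s['force']).round(1),'M tool',R0.inv().apply(s['moment']).round(2))
t=np.array([.51783,.20428,.05725]) if len(sys.argv)<4 else np.array(list(map(float,sys.argv[1:4])))
jog(t-HZ*(.0617),RT)
E
python3 st.py
```

```text
15.975 [0.48888406 0.20943266 0.10568395] [ 3.14137501 -0.52365946 -0.17467128] 0.014576919927304284
F tool [-1.8  0.8  1.2] M tool [-0.2  -0.87  0.01]
xyz cm [ 0.12  0.   -0.51] w deg [ 0.02 -0.   -0.01] clock 15.975 rows 0.08329270734580145 0.0016959368509320797
```

>>> jog_arm([
  {"x":0,"y":0,"z":0.4,"wx":0,"wy":0,"wz":0,"claw":0},
  {"x":0,"y":0,"z":0.8,"wx":0,"wy":0,"wz":0,"claw":0},
  {"x":0,"y":0,"z":1.2,"wx":0,"wy":0,"wz":0,"claw":0},
  {"x":0,"y":0,"z":1.2,"wx":0,"wy":0,"wz":0,"claw":0},
])

```text
clock: 16.48
position: [0.4949, 0.2083, 0.095]
tool_rot: [3.141, -0.523, -0.175]
force: [0.2, 0.4, -1.9]
grip_width: 0.0145
```

```bash
python3 st.py; python3 -c "
from h import *
snap('wrist','w12.png');im=cv2.imread('pics/w12.png');cv2.imwrite('pics/w12c.png',cv2.resize(im[150:250,195:315],None,fx=5,fy=5,interpolation=cv2.INTER_CUBIC))"
```

```text
16.475 [0.4948756  0.20827108 0.09495989] [ 3.14105742 -0.52339777 -0.17474341] 0.014469460464739283
F tool [-0.8 -0.4  1.7] M tool [-0.17 -0.81  0.01]
xyz cm [ 0.13 -0.   -1.74] w deg [ 0.04  0.01 -0.01] clock 16.475 rows 0.2790912274793985 0.003724595345619666
```

View pics/w12c.png

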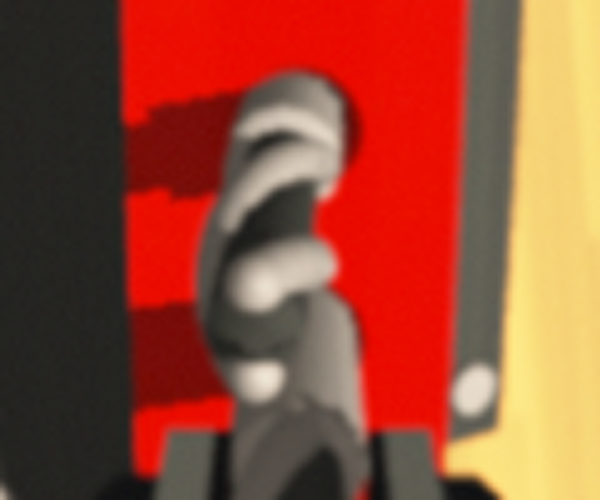

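>>> jog_arm([
  {"x":0,"y":0,"z":0.5,"wx":0,"wy":0,"wz":0,"claw":0},
  {"x":0,"y":0,"z":1.0,"wx":0,"wy":0,"wz":0,"claw":0},
  {"x":0,"y":0,"z":1.5,"wx":0,"wy":0,"wz":0,"claw":0},
  {"x":0,"y":0,"z":1.9,"wx":0,"wy":0,"wz":0,"claw":0},
  {"x":0,"y":0,"z":2.1,"wx":0,"wy":0,"wz":0,"claw":0},
  {"x":0,"y":0,"z":2.1,"wx":0,"wy":0,"wz":0,"claw":0},
])

```text
clock: 17.27
position: [0.5048, 0.2069, 0.0776]
tool_rot: [-3.141, -0.524, -0.174]
force: [-17.7, -0.8, 25.9]
grip_width: 0.0143
```

```bash
python3 st.py
```

```text
17.275 [0.5048348  0.20685836 0.07756522] [-3.14129082 -0.52415244 -0.17429638] 0.014326931608674499
F tool [ -2.    3.9 -31. ] M tool [-1.31 -1.04 -0.04]
xyz cm [ 0.13  0.03 -3.75] w deg [-0.02 -0.03  0.01] clock 17.275 rows 0.6001251104102119 0.0038800064474805757
```

>>> jog_arm([
  {"x":0,"y":0,"z":-0.1,"wx":0,"wy":0,"wz":0,"claw":0},
  {"x":0,"y":0,"z":-0.1,"wx":0,"wy":0,"wz":0,"claw":40},
  {"x":0,"y":0,"z":-0.1,"wx":0,"wy":0,"wz":0,"claw":40},
  {"x":0,"y":0,"z":-0.1,"wx":0,"wy":0,"wz":0,"claw":40},
  {"x":0,"y":0,"z":-0.1,"wx":0,"wy":0,"wz":0,"claw":40},
  {"x":0,"y":0,"z":-4,"wx":0,"wy":0,"wz":0,"claw":40},
  {"x":0,"y":0,"z":-8,"wx":0,"wy":0,"wz":0,"claw":40},
  {"x":0,"y":0,"z":-13,"wx":0,"wy":0,"wz":0,"claw":40},
  {"x":0,"y":0,"z":-13,"wx":0,"wy":0,"wz":0,"claw":40},
])

```text
clock: 18.4
position: [0.4404, 0.2194, 0.1929]
tool_rot: [-3.137, -0.527, -0.175]
force: [0.1, 0.2, 0.5]
grip_width: 0.034
```

```bash
python3 st.py; python3 - <<'E'
from h import *
import pickle
d=snap('wrist','w13.png');pickle.dump(d,open('w13.pkl','wb'))
im=cv2.imread('pics/w13.png');cv2.imwrite('pics/w13c.png',cv2.resize(im[60:260,180:330],None,fx=3,fy=3,interpolation=cv2.INTER_CUBIC))
y=Rd(np.radians(-106.1))
jog([.5,.15,.33],y);jog([.55,-.05,.33],y);jog([.5397,-.2688,.20],y)
E
```

```text
18.4 [0.44043428 0.21939368 0.19289844] [-3.13682562 -0.526756   -0.17522538] 0.03400409308565888
F tool [ 0.3 -0.2 -0.4] M tool [-0.01 -0.5   0.  ]
xyz cm [0.02 0.19 9.52] w deg [-0.25 -0.18 -0.03] clock 18.4 rows 1.523347731105732 0.029261705068675325
xyz cm [13.02  5.72 -8.47] w deg [-25.34 -22.54  93.67] clock 18.45 rows 2.6483570520117428 9.310343586958332
xyz cm [20.29 24.55 -4.31] w deg [-25.34 -22.54  93.67] clock 18.45 rows 5.142296121864856 9.310343586958332
xyz cm [16.17 46.32  8.27] w deg [-25.34 -22.54  93.67] clock 18.45 rows 7.960014536538947 9.310343586958332
```

View pics/w13c.png

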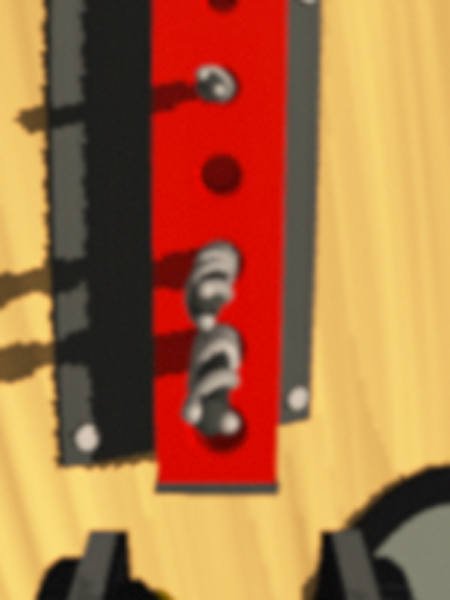

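>>> jog_arm([
  {"x":4,"y":2,"z":-4,"wx":0,"wy":0,"wz":0,"claw":40},
  {"x":9,"y":4,"z":-8,"wx":-25,"wy":-22,"wz":93.7,"claw":40},
  {"x":13,"y":6,"z":-8.5,"wx":-25,"wy":-22,"wz":93.7,"claw":40},
  {"x":15.5,"y":12,"z":-7,"wx":-25,"wy":-22,"wz":93.7,"claw":40},
  {"x":18,"y":18,"z":-5.5,"wx":-25,"wy":-22,"wz":93.7,"claw":50},
  {"x":20.3,"y":24.5,"z":-4.3,"wx":-25,"wy":-22,"wz":93.7,"claw":50},
  {"x":19,"y":30,"z":-2,"wx":-25.3,"wy":-22.5,"wz":93.7,"claw":50},
  {"x":18,"y":36,"z":2,"wx":-25.3,"wy":-22.5,"wz":93.7,"claw":50},
  {"x":17,"y":42,"z":5,"wx":-25.3,"wy":-22.5,"wz":93.7,"claw":50},
  {"x":16.2,"y":46.3,"z":8.3,"wx":-25.3,"wy":-22.5,"wz":93.7,"claw":50},
])

```text
clock: 19.7
position: [0.5392, -0.2553, 0.2086]
tool_rot: [-3.131, -0.012, -1.811]
force: [1.0, 0.5, 1.0]
grip_width: 0.0426
```

```bash
python3 - <<'E'
from h import *
s=bot.observe();print(s['position'],s['tool_rot'],s['qpos'])
y=Rd(np.radians(-106.1))
jog([.5392,-.2686,.16],y);jog([.5392,-.2686,.073],y)
E
```

```text
[ 0.53921929 -0.25526151  0.20858053] [-3.13078485 -0.01233739 -1.81134432] [ 0.23659012  0.49854582  0.14213387  1.71951594 -0.07163954  0.91677748
 -1.4067934 ]
xyz cm [ 1.24 -0.26  4.88] w deg [-0.63 -0.69  2.32] clock 19.7 rows 0.8060544805269134 0.2340568536364363
xyz cm [ 1.13 -0.17 13.58] w deg [-0.63 -0.69  2.32] clock 19.7 rows 2.1797612385689744 0.2340568536364363
```

>>> jog_arm([
  {"x":1.2,"y":-0.3,"z":3,"wx":-0.6,"wy":-0.7,"wz":2.3,"claw":50},
  {"x":1.2,"y":-0.3,"z":4,"wx":-0.6,"wy":-0.7,"wz":2.3,"claw":50},
  {"x":1.2,"y":-0.2,"z":8,"wx":-0.6,"wy":-0.7,"wz":2.3,"claw":50},
  {"x":1.1,"y":-0.2,"z":12,"wx":-0.6,"wy":-0.7,"wz":2.3,"claw":50},
  {"x":1.1,"y":-0.2,"z":13.6,"wx":-0.6,"wy":-0.7,"wz":2.3,"claw":50},
  {"x":1.1,"y":-0.2,"z":13.6,"wx":-0.6,"wy":-0.7,"wz":2.3,"claw":50},
  {"x":1.1,"y":-0.2,"z":13.6,"wx":-0.6,"wy":-0.7,"wz":2.3,"claw":50},
])

```text
clock: 20.58
position: [0.5404, -0.2686, 0.0742]
tool_rot: [-3.139, -0.0, -1.851]
force: [0.1, -0.6, 0.6]
grip_width: 0.0424
```

```bash
python3 - <<'E'
from h import *
s=bot.observe();print(s['position'],s['tool_rot'],s['force'])
jog([.5392,-.2686,.073],Rd(np.radians(-106.1)))
snap('wrist','w14.png')
im=cv2.imread('pics/w14.png');cv2.imwrite('pics/w14c.png',cv2.resize(im[180:330,170:340],None,fx=4,fy=4,interpolation=cv2.INTER_CUBIC))
E
```

```text
[ 0.54036856 -0.26862601  0.07422032] [-3.13911437e+00 -3.00607187e-04 -1.85100840e+00] [ 0.08457561 -0.63663594  0.56087356]
xyz cm [0.03 0.11 0.12] w deg [-0.14 -0.02  0.05] clock 20.575 rows 0.027036583143082823 0.014015241362786583
```

View pics/w14c.png

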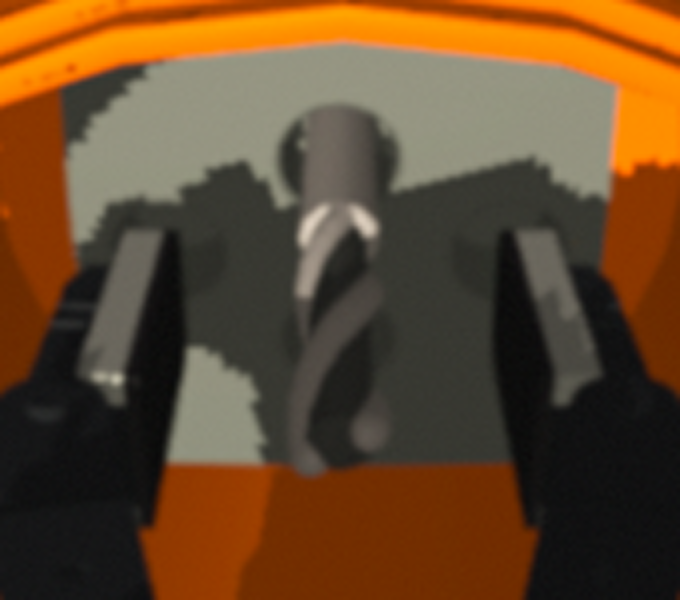

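Centred on the 12 mm bit. Grip.

>>> jog_arm([
  {"x":0,"y":0.1,"z":0.1,"wx":-0.1,"wy":0,"wz":0,"claw":30},
  {"x":0,"y":0.1,"z":0.1,"wx":-0.1,"wy":0,"wz":0,"claw":0},
  {"x":0,"y":0.1,"z":0.1,"wx":-0.1,"wy":0,"wz":0,"claw":0},
  {"x":0,"y":0.1,"z":0.1,"wx":-0.1,"wy":0,"wz":0,"claw":0},
  {"x":0,"y":0.1,"z":0.1,"wx":-0.1,"wy":0,"wz":0,"claw":0},
  {"x":0,"y":0.1,"z":0.1,"wx":-0.1,"wy":0,"wz":0,"claw":0},
], squeeze=60)

```text
clock: 21.38
position: [0.5399, -0.2686, 0.074]
tool_rot: [-3.139, -0.0, -1.851]
force: [0.1, 0.7, 8.6]
grip_width: 0.0103
```

```bash
python3 - <<'E'
from h import *
s=bot.observe();print(s['position'],s['tool_rot'],s['force'],s['grip_width'])
t=np.array([.51783,.20428,.05725])-.0013*HX-.0003*HY-.06*HY
print('h12',t,'foot',s['position'][2]-.012)
jog(t-HZ*.16+[0,0,.1],RT)
E
```

```text
[ 0.53987336 -0.26857686  0.07404828] [-3.13939797e+00 -2.98483080e-04 -1.85118479e+00] [0.08590652 0.68445054 8.63044181] 0.010277529348496501
h12 [0.52719226 0.26385941 0.0566    ] foot 0.06204827766847738
xyz cm [-49.96  23.86 -22.18] w deg [ 25.01  22.45 -93.65] clock 21.375 rows 9.54293147890971 9.298566904227402
```

>>> jog_arm([
  {"x":0,"y":0,"z":-6,"wx":0,"wy":0,"wz":0,"claw":0},
  {"x":0,"y":0,"z":-12,"wx":0,"wy":0,"wz":0,"claw":0},
  {"x":0,"y":0,"z":-18,"wx":0,"wy":0,"wz":0,"claw":0},
  {"x":-3,"y":1,"z":-24,"wx":0,"wy":0,"wz":0,"claw":0},
  {"x":-9,"y":2,"z":-26,"wx":0,"wy":0,"wz":-10,"claw":0},
  {"x":-15,"y":3.5,"z":-26,"wx":0,"wy":0,"wz":-20,"claw":0},
  {"x":-21,"y":5,"z":-26,"wx":5,"wy":5,"wz":-30,"claw":0},
  {"x":-26,"y":8,"z":-25,"wx":10,"wy":10,"wz":-40,"claw":0},
  {"x":-31,"y":11.5,"z":-24,"wx":15,"wy":14,"wz":-50,"claw":0},
  {"x":-36,"y":15.5,"z":-24,"wx":20,"wy":18,"wz":-60,"claw":0},
])

```text
clock: 22.62
position: [0.4896, 0.1211, 0.3136]
tool_rot: [-2.998, -0.384, -0.888]
force: [1.5, 0.8, -0.6]
grip_width: 0.0105
```

```bash
python3 - <<'E'
from h import *
s=bot.observe();print(s['position'],s['tool_rot'],s['grip_width'],s['qpos'])
t=np.array([.5272,.2639,.0566])
jog(t-HZ*.16+[0,0,.1],RT);jog(t-HZ*.16,RT)
E
```

```text
[0.48959865 0.12108688 0.31359614] [-2.99779829 -0.38422804 -0.88828584] 0.010474440353692653 [-0.45799232  0.12688305 -0.15649243  2.02610982  0.51481563  0.87587092
 -1.78323688]
xyz cm [-14.37  -7.17  -2.83] w deg [ 10.     4.97 -37.13] clock 22.625 rows 2.6091410210531687 3.623425014422842
xyz cm [-18.12  -5.84   6.35] w deg [ 10.     4.97 -37.13] clock 22.625 rows 3.211127427287825 3.623425014422842
```

>>> jog_arm([
  {"x":-7,"y":-3.6,"z":-3,"wx":10,"wy":5,"wz":-37.1,"claw":0},
  {"x":-14.4,"y":-7.2,"z":-2.8,"wx":10,"wy":5,"wz":-37.1,"claw":0},
  {"x":-14.4,"y":-7.2,"z":-2.8,"wx":10,"wy":5,"wz":-37.1,"claw":0},
  {"x":-14.4,"y":-7.2,"z":-2.8,"wx":10,"wy":5,"wz":-37.1,"claw":0},
  {"x":-16.5,"y":-6.5,"z":2,"wx":10,"wy":5,"wz":-37.1,"claw":0},
  {"x":-18.1,"y":-5.8,"z":6.4,"wx":10,"wy":5,"wz":-37.1,"claw":0},
  {"x":-18.1,"y":-5.8,"z":6.4,"wx":10,"wy":5,"wz":-37.1,"claw":0},
  {"x":-18.1,"y":-5.8,"z":6.4,"wx":10,"wy":5,"wz":-37.1,"claw":0},
])

```text
clock: 23.62
position: [0.4489, 0.2779, 0.1964]
tool_rot: [-3.14, -0.525, -0.175]
force: [-0.8, 0.9, -0.9]
grip_width: 0.0102
```

```bash
cat > mh.py <<'E'
from fit import *
import sys,pickle
# look: tag, hole target; prints axis column and hole centre offset
tag=sys.argv[1];t=np.array(list(map(float,sys.argv[2:5])));r=float(sys.argv[5])
d=snap('wrist',tag+'.png');pickle.dump(d,open(tag+'.pkl','wb'));im=cv2.imread('pics/'+tag+'.png')
s=bot.observe();print(s['position'],s['tool_rot'],s['qpos'][6])
print('to mouth:');jog(t-HZ*.062,RT)
hsv=cv2.cvtColor(im,cv2.COLOR_BGR2HSV)
for v in range(203,224,4):
    S=hsv[v,230:280,1].astype(float);x=np.arange(230,280);a=b=24
    while S[a]<128:a-=1
    while S[b]<128:b+=1
    L=x[a]+(S[a]-128)/(S[a]-S[a+1]);Rr=x[b-1]+(128-S[b-1])/(S[b]-S[b-1]);print(v,L.round(2),Rr.round(2),((L+Rr)/2).round(2))
R=cv2.GaussianBlur(im[...,2].astype(np.float32),(0,0),.5)
c=proj(d,t,True);print('hole pred',c);pts=[]
for a in np.radians(np.arange(0,360,10)):
    rr=np.arange(2,14,.1);xs=(c[0]+rr*np.cos(a)).astype(np.float32);ys=(c[1]+rr*np.sin(a)).astype(np.float32)
    v=cv2.remap(R,xs[None],ys[None],cv2.INTER_LINEAR)[0];k=np.where(v>155)[0]
    pts.append((xs[k[0]],ys[k[0]]) if len(k) else (0,0))
pts=np.array([p for p in pts if p[0]>0])
_,_,X=fithole(d,pts,r,t);f=lambda q:np.hypot(*(X-q[:2]).T)-q[2]
q=least_squares(f,[0,0,r],loss='soft_l1',f_scale=.0003).x;print('off mm from t (HX,HY), r',q*1000,'img',proj(d,t+HX*q[0]+HY*q[1],True),(f(q)*1000).round(1))
cv2.imwrite('pics/'+tag+'c.png',cv2.resize(im[130:250,195:315],None,fx=5,fy=5,interpolation=cv2.INTER_CUBIC))
E
python3 mh.py w15 .5272 .2639 .0566 .0066
```

```text
[0.44905662 0.27794155 0.19669719] [-3.13945065 -0.52569569 -0.1762374 ] -1.9947337436066248
to mouth:
xyz cm [-0.15  0.04  9.9 ] w deg [-0.07 -0.12 -0.08] clock 23.675 rows 1.5845395547418988 0.015364343476798345
203 245.03 259.5 252.27
207 245.16 261.75 253.45
211 244.6 262.29 253.45
215 243.41 262.52 252.96
219 242.94 262.89 252.92
223 242.69 263.21 252.95
hole pred (np.float64(253.53237700033324), np.float64(172.72055795239922))
off mm from t (HX,HY), r [0.31066859 0.04087357 6.7098638 ] img (np.float64(253.82549055177458), np.float64(172.75702596097742)) [-0.1 -0.   0.   0.1  0.3  0.4  0.3  0.3  0.3  0.1  0.1 -0.  -0.2 -0.4
 -0.6 -0.6 -0.6 -0.5 -0.2  0.1  0.4  0.6  0.5  0.3  0.2  0.2  0.2  0.
 -0.  -0.  -0.2 -0.2 -0.3 -0.2 -0.2 -0.2]
```

View pics/w15c.png

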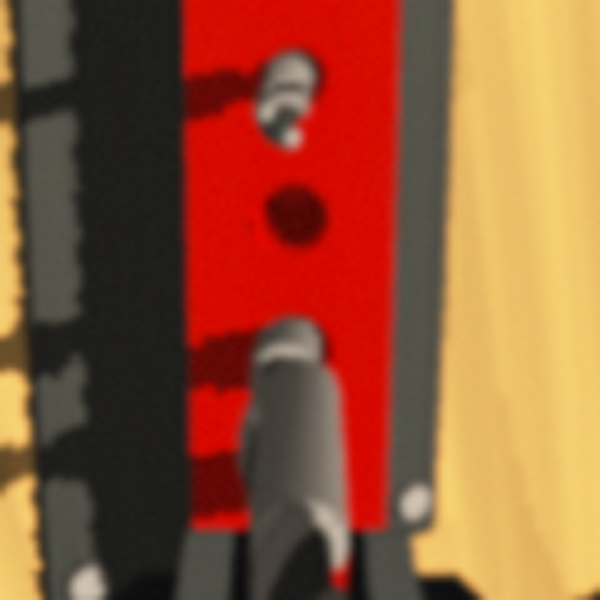

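>>> jog_arm([
  {"x":-0.15,"y":0.04,"z":4,"wx":-0.1,"wy":-0.1,"wz":-0.1,"claw":0},
  {"x":-0.15,"y":0.04,"z":7,"wx":-0.1,"wy":-0.1,"wz":-0.1,"claw":0},
  {"x":-0.15,"y":0.04,"z":9,"wx":-0.1,"wy":-0.1,"wz":-0.1,"claw":0},
  {"x":-0.15,"y":0.04,"z":9.3,"wx":-0.1,"wy":-0.1,"wz":-0.1,"claw":0},
  {"x":-0.15,"y":0.04,"z":9.3,"wx":-0.1,"wy":-0.1,"wz":-0.1,"claw":0},
])

```text
clock: 24.3
position: [0.494, 0.2703, 0.1169]
tool_rot: [-3.141, -0.525, -0.175]
force: [-0.5, -0.6, -0.9]
grip_width: 0.0105
```

```bash
python3 mh.py w16 .5272 .2639 .0566 .0066; python3 st.py .5272 .2639 .0566
```

```text
[0.49392412 0.27035404 0.11693013] [-3.14039183 -0.52513631 -0.17506698] -2.2233172607701404
to mouth:
xyz cm [-0.08  0.06  0.72] w deg [-0.05 -0.09 -0.03] clock 24.35 rows 0.11619123160748128 0.009944648917192257
203 248.96 260.31 254.64
207 247.22 261.95 254.59
211 246.22 262.31 254.26
215 246.53 262.51 254.52
219 246.25 262.8 254.52
223 246.06 263.2 254.63
hole pred (np.float64(253.6417648247588), np.float64(204.9414402810353))
off mm from t (HX,HY), r [-1.15369194  1.42329679  8.08360704] img (np.float64(252.14707302448207), np.float64(206.66325201245928)) [-0.2 -0.5 -1.  -0.9 -0.4  1.   0.3  0.4 -2.6  0.7 -0.7 -0.5 -0.4 -0.1
  0.   0.   0.2  0.2  0.2  0.3  0.2  0.2  0.3  0.1]
24.35 [0.49392412 0.27035404 0.11693013] [-3.14039183 -0.52513631 -0.17506698] 0.010121473174972485
F tool [ 0.3  0.1 -1. ] M tool [ 0.04 -0.54 -0.01]
xyz cm [-0.08  0.06  0.75] w deg [-0.05 -0.09 -0.03] clock 24.35 rows 0.12094743444448695 0.009944648917192257
```

View pics/w16c.png

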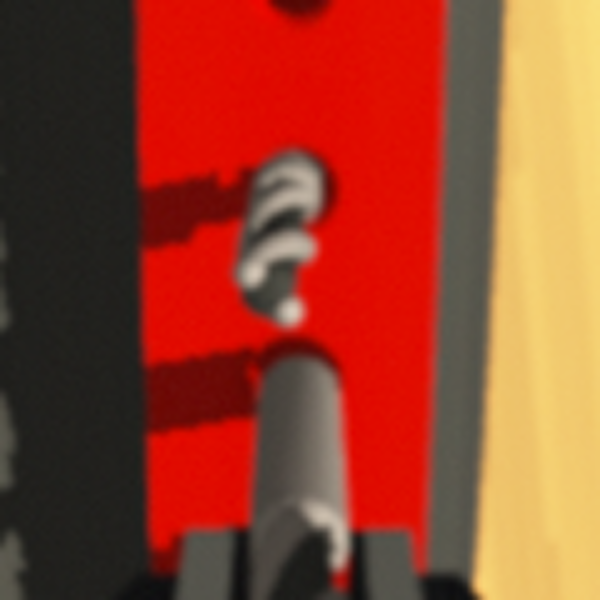

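>>> jog_arm([
  {"x":-0.07,"y":0.06,"z":0.3,"wx":0,"wy":-0.1,"wz":0,"claw":0},
  {"x":-0.07,"y":0.06,"z":0.5,"wx":0,"wy":-0.1,"wz":0,"claw":0},
  {"x":-0.07,"y":0.06,"z":0.5,"wx":0,"wy":-0.1,"wz":0,"claw":0},
])

```text
clock: 24.72
position: [0.4957, 0.2695, 0.1123]
tool_rot: [-3.14, -0.523, -0.175]
force: [0.2, 0.5, -0.9]
grip_width: 0.0106
```

```bash
python3 st.py .5272 .2639 .0566
```

```text
24.725 [0.49570427 0.2694744  0.11229459] [-3.14035396 -0.52343645 -0.17500364] 0.010644120503209254
F tool [-0.3 -0.5  0.8] M tool [-0.04 -0.59 -0.01]
xyz cm [-0.01  0.    0.25] w deg [-0.06  0.01 -0.02] clock 24.725 rows 0.040478659326358704 0.005864094409070454
```

>>> jog_arm([
  {"x":0,"y":0,"z":0.3,"wx":0,"wy":0,"wz":0,"claw":0},
  {"x":0,"y":0,"z":0.6,"wx":0,"wy":0,"wz":0,"claw":0},
  {"x":0,"y":0,"z":0.8,"wx":0,"wy":0,"wz":0,"claw":0},
  {"x":0,"y":0,"z":0.8,"wx":0,"wy":0,"wz":0,"claw":0},
])

```text
clock: 25.22
position: [0.4996, 0.2687, 0.1051]
tool_rot: [-3.141, -0.523, -0.175]
force: [-0.1, 0.8, -0.5]
grip_width: 0.0106
```

```bash
python3 st.py .5272 .2639 .0566
```

```text
25.225 [0.49962683 0.26866499 0.10513414] [-3.14075409 -0.52324275 -0.17488226] 0.010566900384836445
F tool [-0.5 -0.7  0.3] M tool [-0.08 -0.65  0.03]
xyz cm [-0.   -0.01 -0.57] w deg [-0.04  0.02 -0.02] clock 25.225 rows 0.09085211372793006 0.004347369991507093
```

Entered 5.7 mm without force. Continue.

>>> jog_arm([
  {"x":0,"y":0,"z":0.5,"wx":0,"wy":0,"wz":0,"claw":0},
  {"x":0,"y":0,"z":1.0,"wx":0,"wy":0,"wz":0,"claw":0},
  {"x":0,"y":0,"z":1.5,"wx":0,"wy":0,"wz":0,"claw":0},
  {"x":0,"y":0,"z":1.5,"wx":0,"wy":0,"wz":0,"claw":0},
])

```text
clock: 25.72
position: [0.5071, 0.2673, 0.0917]
tool_rot: [-3.141, -0.523, -0.175]
force: [0.6, 0.4, -1.1]
grip_width: 0.0105
```

```bash
python3 st.py .5272 .2639 .0566; python3 -c "
from h import *
print(bot.observe()['qpos'])
snap('wrist','w17.png');im=cv2.imread('pics/w17.png');cv2.imwrite('pics/w17c.png',cv2.resize(im[130:250,195:315],None,fx=5,fy=5,interpolation=cv2.INTER_CUBIC))"
```

```text
25.725 [0.5070503  0.26725389 0.09171119] [-3.14123442 -0.5229066  -0.17473453] 0.010536116550220718
F tool [-0.1 -0.5  1.2] M tool [-0.12 -0.58  0.06]
xyz cm [ 0.01 -0.02 -2.11] w deg [-0.01  0.04 -0.01] clock 25.725 rows 0.3372986780297788 0.0040636508217322485
[-0.71200608  0.57813812 -0.16178986  2.16340402  1.39936387  0.53296602
 -2.29983718]
```

View pics/w17c.png

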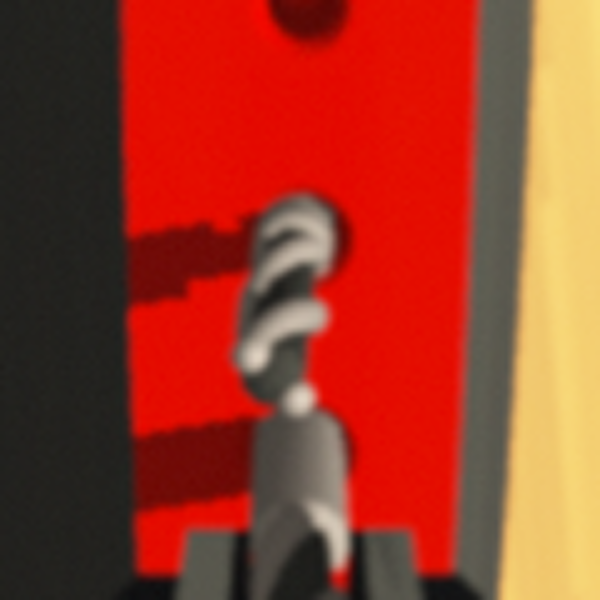

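>>> jog_arm([
  {"x":0,"y":0,"z":0.5,"wx":0,"wy":0,"wz":0,"claw":0},
  {"x":0,"y":0,"z":1.0,"wx":0,"wy":0,"wz":0,"claw":0},
  {"x":0,"y":0,"z":1.4,"wx":0,"wy":0,"wz":0,"claw":0},
  {"x":0,"y":0,"z":1.7,"wx":0,"wy":0,"wz":0,"claw":0},
  {"x":0,"y":0,"z":1.75,"wx":0,"wy":0,"wz":0,"claw":0},
  {"x":0,"y":0,"z":1.75,"wx":0,"wy":0,"wz":0,"claw":0},
])

```text
clock: 26.52
position: [0.5153, 0.2662, 0.0775]
tool_rot: [-3.14, -0.524, -0.175]
force: [-16.8, -3.5, 24.9]
grip_width: 0.0106
```

```bash
python3 st.py .5272 .2639 .0566
```

```text
26.525 [0.51525319 0.26623216 0.0774534 ] [-3.14022363 -0.5236072  -0.17459422] 0.010619371549777754
F tool [ -1.4   6.3 -29.5] M tool [-1.35 -0.8   0.01]
xyz cm [ 0.01  0.02 -3.76] w deg [-0.08 -0.   -0.  ] clock 26.525 rows 0.6008977342210414 0.0071724101810215195
```

Bottomed at about 37.6 mm with 30 N. Release and back out.

>>> jog_arm([
  {"x":0,"y":0,"z":-0.1,"wx":0,"wy":0,"wz":0,"claw":0},
  {"x":0,"y":0,"z":-0.1,"wx":0,"wy":0,"wz":0,"claw":40},
  {"x":0,"y":0,"z":-0.1,"wx":0,"wy":0,"wz":0,"claw":40},
  {"x":0,"y":0,"z":-0.1,"wx":0,"wy":0,"wz":0,"claw":40},
  {"x":0,"y":0,"z":-0.1,"wx":0,"wy":0,"wz":0,"claw":40},
  {"x":0,"y":0,"z":-4,"wx":0,"wy":0,"wz":0,"claw":40},
  {"x":0,"y":0,"z":-8,"wx":0,"wy":0,"wz":0,"claw":40},
  {"x":0,"y":0,"z":-13,"wx":0,"wy":0,"wz":0,"claw":40},
  {"x":0,"y":0,"z":-16,"wx":0,"wy":0,"wz":0,"claw":40},
])

```text
clock: 27.65
position: [0.4355, 0.2804, 0.2179]
tool_rot: [-3.139, -0.524, -0.175]
force: [-0.1, 0.5, -0.7]
grip_width: 0.0339
```

```bash
python3 - <<'E'
from h import *
s=bot.observe();print(s['clock'],s['position'],s['force'],s['qpos'])
a=snap('wrist','w18.png');b=snap('scene','s18.png');c=snap('top','t18.png')
i=cv2.imread('pics/s18.png');w=cv2.imread('pics/w18.png')
cv2.imwrite('pics/f18.png',np.hstack([cv2.resize(i[210:335,245:380],(400,370),interpolation=cv2.INTER_CUBIC),cv2.resize(w[60:260,180:330],(300,370),interpolation=cv2.INTER_CUBIC)]))
E
```

```text
27.65 [0.43554415 0.28043744 0.21788513] [-0.05743224  0.45623918 -0.67445452] [-0.7478218   0.28612118 -0.28478608  2.17824962  0.94893375  0.71326342
 -1.93559364]
```

View pics/f18.png

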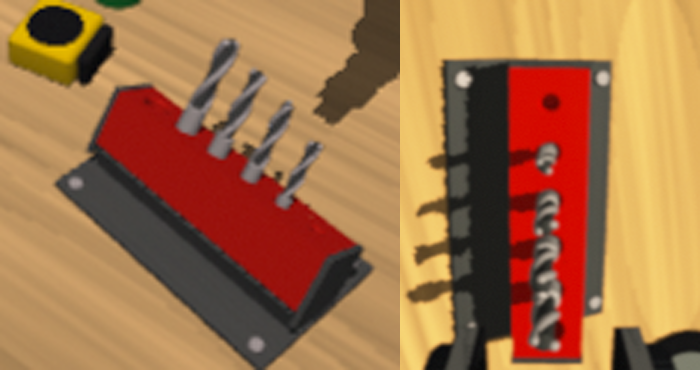

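View pics/s18.png

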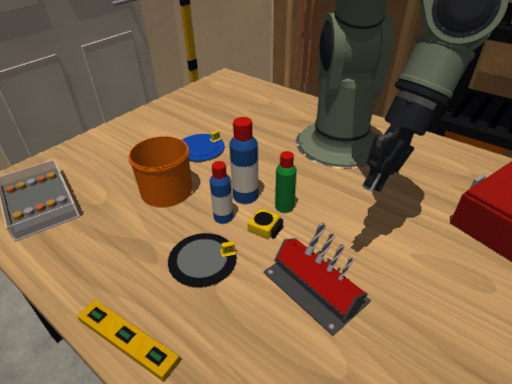

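```bash
python3 -c "
from workcell import bot
print(bot.job_done())"
```

```text
the job is handed in; nothing more can be done
None
```

The job is done and handed in, at about 28 s of the 72 s allowed. No verdict was reported.

- **Lid:** I pinched the tab and tipped the lid about 18° on its far edge, which the scene picture showed still on the rim. I then laid it flat and right way up on the bench, pressed it down until I felt contact, and released it.
- **Bits:** I pushed the 16 mm bit and then the 12 mm bit into their own holes, point up, at the stand's 30° lean. Each went in without resistance and bottomed at about 37.5 mm of 38 mm, at about 30 N.
- **Last checks:** The last pictures show the four bits in a row, graded in size. The lid lies flat, the can and tape look unmoved in the pictures, and the gripper was clear with no force beyond sensor noise. I did not measure the tilt and displacement limits numerically.
- **One check that disagreed:** At the 16 mm hole, one sideways correction from the pictures was the wrong way. Image estimates there differed by up to about 0.8 mm, so I lined up again on a closer picture before inserting.

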